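Bead a round flask and hold it down on the vortex mixer

ROBOT

A 7-joint arm with a two-finger parallel gripper is mounted at the origin on the work surface. World frame = base frame: x ahead of the robot, y to its left, z up, the work surface at z = 0. Lengths are in m, angles in rad, forces in N, time in s.
With the tool pointing down it reaches from about 0.425 to 1.025 m from the base axis. Payload 9.4 kg.
Tool frame: the origin (TCP) lies on the front face of the gripper's body, between the roots of the fingers; the fingertips stand 73 mm ahead of it and the grasp point (between the pads) lies 54 mm ahead of it; z points along the fingers, y is the line along which they close (so a half turn about z gives the same grasp; the last joint's range is limited). The gripper opens to 85 mm and grips with 20 to 120 N. Pads are 22 mm wide; open, the fingers measure 114 mm over their backs; the gripper's body (76 mm by 85 mm) begins 54 mm behind the grasp point. The pads swing forward as they close: fully open they stand 13 mm farther back than shut.
Start: joints at [-1.184, 0.599, -0.003, 1.599, 0.002, 0.943, -0.08], TCP at [0.324, 0.648, 0.304] pointing down, gripper open.
Joint ranges: [-2.57, 2.57], [-0.35, 1.97], [-1.29, 1.29], [0.11, 2.56], [-1.05, 4.19], [0.11, 1.86], [-2.63, 2.63]. Speed limits (rad/s): [2.22, 2.22, 3.01, 3.01, 3.14, 3.14, 3.14].

INTERFACE

Orientations are given as a unit quaternion [x, y, z, w].
In Python, from bench import get_state, grab_frame, hand_in gives the robot as it stands. The module is installed in compiled form; this text tells all that it offers.
- The arm moves only by the tool move_arm, never from a script. Its argument "targets" is a list that holds one entry, the list of rows, each a list of 7 numbers: the shift along the tool's x, y, z in m, then the turn, a rotation vector about the tool's x, y, z in rad, then the opening in per cent of the stroke, from 0 (shut) to 100 (fully open). In form: [[[dx, dy, dz, wx, wy, wz, jaw], ...]]. A call has 1 to 8 rows; each row shifts and turns the commanded pose from where the row before left it, along the tool's axes as they then stand; what a row does not reach is not made up. A row lasts 1/12 s, in which the tool goes at most 41.7 mm and 7.16 degrees, less where a joint would pass 70% of its speed; a pose out of reach is approached as far as the arm can. A call is refused whole if a number of a shift passes 0.0417 or a number of a turn 0.125, either way. A call with a gripper value outside its range is refused whole. The fingers move at their own pace and stop on an object; the grip force is fixed at half the most. Time passes only in rows, so rows that do not move let the fingers close. It gives the time, the measured TCP pose, the force, the opening and the grip force at its end, in the units of the state.
- get_state(): the state, without advancing time (a new reading comes with each control period).
- grab_frame(name): name is "scene" or "top"; returns a dict with "pixels" (420x560x3 uint8, blue, green, red), "fx", "fy", "cx", "cy" (pixels), "xyz" and "rotation" of the camera in the world. Camera axes: x right, y up, looking along -z (the intrinsics and any distortion apply to the point x, -y, -z); pixel columns grow to the right and rows downward; lengths in m; the calibration is good to about 2 mm. A picture is of the moment at which its call begins. There is no depth.
- hand_in(): hands the job in; it is judged then, once.
The state is a dict: "time_s": time; "joint_pos": joint angles; "dq": joint speeds; "tau": joint torques, N m; "tool_pos": TCP position; "tool_rot": TCP orientation; "contact_force": force on the tool from outside, world axes, zero at the start; "wrist_torque": the same for the moment, N m; "gripper_width": finger opening in m; "finger_force": force on a finger pad.
Only numpy, scipy, OpenCV 4.12 (cv2) and the standard library are available. Lean on these libraries where they do the work, as an engineer would, in place of code of your own. Each camera call takes 0.05 s, during which the arm holds its last target. There are 200 camera calls.

TASK

With the green-handled scoop, scoop up at least three of the five blue ceramic beads from the white tray and tip them into the amber round flask, then set the scoop back down flat on the bench. Then lift the flask by its neck, seat it upright in the sprung black ring of the vortex mixer, and press it down until the ring is at the bottom of its travel; finish while still gripping the flask and holding it pressed down. Leave the jar, the slide box and the reagent bottle where they are.

Things in the scene. Friction and masses are not known exactly. Their poses are not given: they have to be found in the camera images.
- tray: White open tray fixed to the bench, 177 x 52 mm outside, 24 mm high, walls and floor 4 mm thick (inside 169 x 44 mm). Origin: centre of its underside; x along its length. The floor is flat up to x = 68 mm; there a 40 degree ramp rises 13 mm to the +x end wall, which is 37 mm high. The beads start in the +x half; the -x half is clear for lowering the scoop. Its yaw varies.
- bead0_center (a point): Centre of a blue ceramic bead, a 12 mm ball of 10 g, that starts on the tray floor. It rolls reluctantly (on slopes above roughly 15 to 20 degrees).
- bead1_center (a point): Centre of a blue ceramic bead, a 12 mm ball of 10 g, that starts on the tray floor. It rolls reluctantly (on slopes above roughly 15 to 20 degrees).
- bead2_center (a point): Centre of a blue ceramic bead, a 12 mm ball of 10 g, that starts on the tray floor. It rolls reluctantly (on slopes above roughly 15 to 20 degrees).
- bead3_center (a point): Centre of a blue ceramic bead, a 12 mm ball of 10 g, that starts on the tray floor. It rolls reluctantly (on slopes above roughly 15 to 20 degrees).
- bead4_center (a point): Centre of a blue ceramic bead, a 12 mm ball of 10 g, that starts on the tray floor. It rolls reluctantly (on slopes above roughly 15 to 20 degrees).
- scoop: Steel scoop with a raised green handle, 90 g, standing flat on the bench. Origin: underside of the pan; x to the open front, z up. Pan 40 mm wide (37 inside), from x = -25 mm (back wall, 24 mm high) to the front edge at x = 27 mm. Floor 4 mm thick, wedging from x = 10 mm down to 1.5 mm at the edge. Side walls 19 mm high behind x = 8 mm, then 9 mm to x = 18 mm, none in front of that.
- scoop_grip (a point): Grip point on the scoop handle, 55 mm behind the scoop's origin and 56 mm above its underside. The handle is a bar along the scoop's x from x = -105 to -20 mm, 12 mm wide in y, from 48 to 64 mm above the underside; grip it from above across its width.
- scoop_nose (a point): Middle of the scoop's front edge: 27 mm ahead of the scoop's origin, 1 mm above its underside.
- scoop_pan (a point): Middle of the scoop's pan, 12 mm above the scoop's underside; beads lying in the pan are within 30 mm of it.
- flask: Amber round-bottomed flask, hollow, 130 mm high, about 160 g, upright in a fixed cork ring (86 mm across, 18 mm high). Origin: centre of its underside, z up the neck. Belly: 90 mm ball centred 43 mm up; straight neck 50 mm across from 84 mm up to the open mouth at 130 mm; wall 3 mm (neck and mouth 44 mm inside).
- flask_belly (a point): Centre of the flask's ball, 43 mm above the flask's underside. A bead inside lies within about 40 mm of it.
- flask_mouth (a point): Centre of the flask's mouth, level with the rim, 130 mm above its underside.
- flask_neck (a point): Point on the flask's axis, 106 mm above its underside, where the neck is gripped from above; the flask is round, so any yaw does.
- mixer: White vortex mixer fixed to the bench, 140 x 120 mm, 70 mm high, with the sprung ring above its middle. Origin: centre of its underside.
- cradle_ring (a point): Centre of the sprung black rubber ring on top of the mixer, at the ring's mid height (113 mm above the bench when up); it moves with the ring. The ring is made of 10 mm round section, 58 mm open inside, 78 mm outside, level. A seated flask has its ball's centre about 36 to 37 mm above this point.
- cradle (a joint): How far the sprung ring is pressed down, m: 0 up, 0.012 at its bottom stop. Spring about 900 N/m (some 11 N to the stop, of which the flask's own weight gives about 3 mm).
- jar: Small specimen jar with a red cap, 48 mm across, 60 mm high: a bystander. Origin: centre of its underside.
- slidebox: Yellow slide box 85 x 55 x 32 mm: a bystander. Origin: centre of its underside.
- reagent: Small reagent bottle, 48 mm across, 85 mm high: a bystander. Origin: centre of its underside.
Mind the look-alikes: they are no part of the job. Leave any pink or turquoise look-alike of the scoop alone.

How it is judged:
By the outcome, as a careful person would: the job done as asked, in the order asked, and still so for the second after the job is handed in, while the arm keeps its last pose, push and grip.
It also fails if it takes over 72 s, if anything falls off the work surface, if the arm or the gripper's body presses on something with over 40 N, if the wrist force passes 120 N, or if a joint passes its speed limit or range.

## Working session

There is one attempt and no reset: what is moved stays moved. The work goes in short steps, Python scripts to look and compute and a tool call to move; the robot and the scene stay as the last step left them, time stands still between calls to the robot, and variables do not carry over. Pictures are saved under pics/ and viewed, at most 10 in all, crops included, and the job is handed in when it is done.

Besides the shell and the picture viewer there is one more tool, called after "Call:" in YAML: its name, and indented under it one key for each argument. move_arm: Moves the arm, as the interface text tells. Its arguments: {"type":"object","properties":{"targets":{"type":"array"}},"required":["targets"]}

```bash
mkdir -p pics
cat > h.py <<'E'
import numpy as np, cv2
from bench import get_state, grab_frame, hand_in
from scipy.spatial.transform import Rotation as R
def rot(f):
    r=np.array(f["rotation"],float)
    return r if r.shape==(3,3) else R.from_quat(r).as_matrix()
def ray(f,u,v):
    d=np.array([(u-f["cx"])/f["fx"],-(v-f["cy"])/f["fy"],-1.0])
    return np.array(f["xyz"]),rot(f)@d
def onz(f,u,v,z):
    o,d=ray(f,u,v); return (o+d*(z-o[2])/d[2])
def proj(f,p):
    c=rot(f).T@(np.array(p)-f["xyz"]); return f["cx"]+f["fx"]*c[0]/-c[2], f["cy"]-f["fy"]*c[1]/-c[2]
def img(f): return np.array(f["pixels"],np.uint8)
E
python3 - <<'E'
from h import *
for n in("scene","top"):
    f=grab_frame(n); cv2.imwrite(f"pics/{n}0.png",img(f)); print({k:v for k,v in f.items() if k!="pixels"})
s=get_state(); print(s)
E
```

```text
{'fx': 545.5319354067258, 'fy': 545.5319354067258, 'cx': 276.9315889692967, 'cy': 204.61750354542468, 'xyz': array([1.33948149, 0.21136199, 1.04600501]), 'rotation': array([0.23350012, 0.28258945, 0.72902093, 0.57805655])}
{'fx': 447.01579747919874, 'fy': 447.01579747919874, 'cx': 280.2346959300962, 'cy': 207.21131445919144, 'xyz': array([ 0.2988663 , -0.00303065,  1.13154472]), 'rotation': array([-0.07100895,  0.06061496,  0.71004726, -0.69793728])}
{'time_s': 0.1, 'joint_pos': array([-1.18369826,  0.60004723, -0.00255798,  1.60001602,  0.00183099,
        0.94290946, -0.07982578]), 'dq': array([-0.00166063, -0.00119368, -0.00123233, -0.00029661,  0.00054346,
       -0.00037595,  0.00105574]), 'tau': array([ 5.47922391e-03, -7.77990961e+01,  1.56958412e+00, -2.58628356e+01,
        1.26096985e-02,  5.47240401e-03,  1.89721902e-05]), 'tool_pos': array([0.32419094, 0.64813852, 0.30311361]), 'tool_rot': array([ 2.29795448e-01,  9.73238705e-01, -6.83654826e-04, -8.66247105e-05]), 'contact_force': array([ 0.58798776, -0.03014755, -0.24718752]), 'wrist_torque': array([-0.01477989,  0.07212709,  0.009377  ]), 'finger_force': 0.0, 'gripper_width': 0.08537284769406797}
```

View pics/scene0.png

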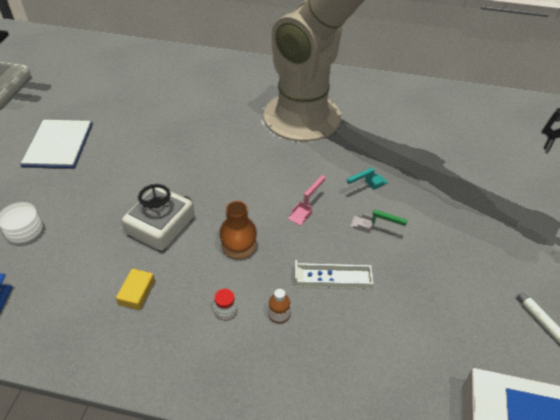

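View pics/top0.png

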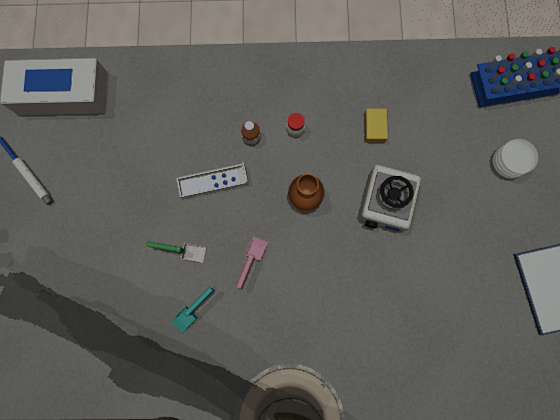

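The scene shows the green-handled scoop at top-view (180,250) with its handle to the left and pan at (195,253). The look-alikes are pink (252,260) and turquoise (193,310), and I choose the green one. The tray is at (212,180), its raised end on the right with the beads. The flask is at (307,190), the mixer ring at (397,192), the jar at (296,124), the reagent bottle at (250,131) and the slide box at (376,124).

```bash
cat > m.py <<'E'
from h import *
f=grab_frame("top"); g=grab_frame("scene")
def comps(fr,lo,hi,roi,mn):
    h=cv2.cvtColor(img(fr),cv2.COLOR_BGR2HSV); m=cv2.inRange(h,lo,hi)
    k=np.zeros_like(m); x0,y0,x1,y1=roi; k[y0:y1,x0:x1]=255; m&=k
    n,l,st,c=cv2.connectedComponentsWithStats(m)
    return [(st[i,4],c[i],np.argwhere(l==i)[:,::-1].astype(np.float32)) for i in range(1,n) if st[i,4]>=mn]
E
python3 - <<'E'
from m import *
np.set_printoptions(precision=4,suppress=True)
print("green top");
for a,c,p in comps(f,(50,90,40),(75,255,255),(130,220,215,275),15):
    r=cv2.minAreaRect(p); print(a,c,r,onz(f,*c,.064)); b=cv2.boxPoints(r); print([onz(f,*q,.064) for q in b])
print("green scene")
for a,c,p in comps(g,(50,90,40),(75,255,255),(340,190,430,250),15): print(a,c,cv2.minAreaRect(p),onz(g,*c,.064))
print("beads")
for fr,roi in((f,(170,160,255,205)),(g,(285,255,380,295))):
    for a,c,p in comps(fr,(105,80,40),(130,255,255),roi,3): print(a,c,onz(fr,*c,.010))
print("tray")
for a,c,p in comps(f,(0,0,150),(180,60,255),(170,155,255,205),200):
    b=cv2.boxPoints(cv2.minAreaRect(p)); print(a,[(q,onz(f,*q,.024)) for q in b])
print("pan")
for a,c,p in comps(f,(0,0,130),(180,80,255),(178,238,212,270),30): print(a,c,cv2.boxPoints(cv2.minAreaRect(p)),[onz(f,*q,.01) for q in cv2.boxPoints(cv2.minAreaRect(p))])
a=cv2.resize(img(f)[150:275,140:330],None,fx=4,fy=4,interpolation=cv2.INTER_CUBIC)
cv2.imwrite("pics/c1.png",a)
b=cv2.resize(img(g)[170:310,215:415],None,fx=4,fy=4,interpolation=cv2.INTER_CUBIC); cv2.imwrite("pics/c2.png",b)
E
```

```text
green top
166 [163.6265 246.5   ] ((163.4073028564453, 246.51918029785156), (33.89243698120117, 4.886980056762695), 10.12467098236084) [0.4096 0.2926 0.064 ]
[array([0.4117, 0.3345, 0.064 ]), array([0.4232, 0.3329, 0.064 ]), array([0.4075, 0.2519, 0.064 ]), array([0.396 , 0.2536, 0.064 ])]
green scene
208 [388.625  217.0913] ((389.6716003417969, 217.0118408203125), (33.26580810546875, 12.246771812438965), 3.9451863765716553) [0.4202 0.2925 0.064 ]
beads
11 [223.1818 174.8182] [0.5988 0.1585 0.01  ]
11 [213.0909 176.6364] [0.5945 0.1847 0.01  ]
12 [233.  178.5] [0.5885 0.133  0.01  ]
13 [224.4615 181.8462] [0.58   0.1551 0.01  ]
12 [215.75   184.6667] [0.5729 0.1776 0.01  ]
11 [319.6364 272.4545] [0.5816 0.1549 0.01  ]
12 [329.5 271.5] [0.5735 0.1769 0.01  ]
9 [309.6667 273.8889] [0.591  0.1331 0.01  ]
6 [319.5    278.6667] [0.599  0.1576 0.01  ]
6 [331.1667 279.1667] [0.5941 0.1841 0.01  ]
tray
854 [(array([177.9059, 181.8983], dtype=float32), array([0.5787, 0.2724, 0.024 ])), (array([243., 163.], dtype=float32), array([0.6255, 0.1057, 0.024 ])), (array([248.2773, 181.1776], dtype=float32), array([0.5771, 0.0922, 0.024 ])), (array([183.1833, 200.0758], dtype=float32), array([0.531 , 0.2577, 0.024 ]))]
pan
282 [194.6312 253.2624] [[183.6113 258.7396]
 [186.4415 243.6453]
 [205.3396 247.1887]
 [202.5094 262.283 ]] [array([0.3836, 0.2562, 0.01  ]), array([0.4214, 0.25  , 0.01  ]), array([0.4117, 0.202 , 0.01  ]), array([0.374 , 0.2086, 0.01  ])]
```

View pics/c1.png

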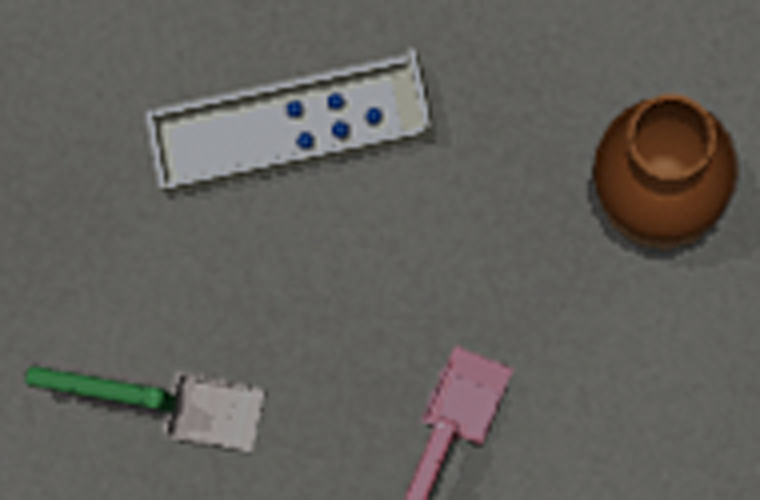

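The crop confirms the green scoop: its handle is at crop (95,385) and its pan at (220,412), open to the right. The tray's raised end is at right, with five beads around crop (335,120).

```bash
cat > p.py <<'E'
from h import *
import sys
np.set_printoptions(precision=4,suppress=True)
def down(yaw_y):  # tool z down, tool y at given world angle (deg)
    c,s=np.cos(np.radians(yaw_y)),np.sin(np.radians(yaw_y))
    return R.from_matrix(np.array([[-s,c,0],[c,s,0],[0,0,-1.]]))
def plan(P,Q,n,jaw,start=None):
    s=get_state(); p,q=(np.array(s["tool_pos"]),R.from_quat(s["tool_rot"])) if start is None else start
    rv=np.round((q.inv()*Q).as_rotvec()/n,3); out=[]
    for i in range(n):
        d=np.round(q.inv().apply((np.array(P)-p)/(n-i)),4); p=p+q.apply(d); q=q*R.from_rotvec(rv)
        out.append([*d.tolist(),*rv.tolist(),jaw])
    print("[["+",\n".join(str(r) for r in out)+"]]"); print("end",p,"angerr",np.degrees((q.inv()*Q).magnitude()))
    return p,q
E
python3 - <<'E'
from p import *
f=grab_frame("top")
L=[onz(f,140+u/4,150+v/4,.024) for u,v in((150,112),(163,188))]
Rr=[onz(f,140+u/4,150+v/4,.037) for u,v in((413,52),(430,128))]
print(L,Rr)
l,r=sum(L)/2,sum(Rr)/2; d=r-l; print("tray",(l+r)/2,np.degrees(np.arctan2(d[1],d[0])),np.hypot(*d[:2]))
S=plan((.4083,.2858,.20),down(-11.2),12,100)
E
```

```text
[array([0.589 , 0.2738, 0.024 ]), array([0.5391, 0.2641, 0.024 ])] [array([0.6216, 0.1037, 0.037 ]), array([0.5717, 0.093 , 0.037 ])]
tray [0.5803 0.1837 0.0305] -79.17511635978413 0.1736443074891226
[[[-0.0198, -0.0239, 0.0086, -0.0, 0.0, 0.109, 100],
[-0.0223, -0.0216, 0.0086, -0.0, 0.0, 0.109, 100],
[-0.0245, -0.019, 0.0086, -0.0, 0.0, 0.109, 100],
[-0.0264, -0.0163, 0.0087, -0.0, 0.0, 0.109, 100],
[-0.028, -0.0133, 0.0086, -0.0, 0.0, 0.109, 100],
[-0.0293, -0.0102, 0.0087, -0.0, 0.0, 0.109, 100],
[-0.0302, -0.0069, 0.0086, -0.0, 0.0, 0.109, 100],
[-0.0308, -0.0036, 0.0087, -0.0, 0.0, 0.109, 100],
[-0.031, -0.0002, 0.0086, -0.0, 0.0, 0.109, 100],
[-0.0308, 0.0031, 0.0087, -0.0, 0.0, 0.109, 100],
[-0.0303, 0.0065, 0.0086, -0.0, 0.0, 0.109, 100],
[-0.0294, 0.0098, 0.0087, -0.0, 0.0, 0.109, 100]]]
end [0.4083 0.2858 0.2   ] angerr 0.32070146292309804
```

Call:
move_arm:
  targets:
    - [[-0.02, -0.024, 0.0086, 0, 0, 0.109, 100], [-0.022, -0.022, 0.0086, 0, 0, 0.109, 100], [-0.0245, -0.019, 0.0086, 0, 0, 0.109, 100], [-0.0265, -0.016, 0.0086, 0, 0, 0.109, 100], [-0.028, -0.013, 0.0086, 0, 0, 0.109, 100], [-0.029, -0.01, 0.0086, 0, 0, 0.109, 100], [-0.03, -0.007, 0.0086, 0, 0, 0.109, 100], [-0.031, -0.0035, 0.0086, 0, 0, 0.109, 100]]

```text
time_s: 0.92
tool_pos: [0.3806, 0.4057, 0.2349]
tool_rot: [0.621, 0.784, 0.0, 0.0]
contact_force: [0.8, 0.6, -0.1]
gripper_width: 0.0852
finger_force: 0.0
```

Call:
move_arm:
  targets:
    - [[-0.031, 0, 0.0086, 0, 0, 0.109, 100], [-0.031, 0.003, 0.0086, 0, 0, 0.109, 100], [-0.03, 0.0065, 0.0086, 0, 0, 0.109, 100], [-0.029, 0.01, 0.0086, 0, 0, 0.109, 60], [0, 0, 0, 0, 0, 0, 60]]

```text
time_s: 1.33
tool_pos: [0.4095, 0.2808, 0.1998]
tool_rot: [0.778, 0.628, -0.002, 0.001]
contact_force: [-0.4, -1.0, -0.2]
gripper_width: 0.0641
finger_force: 0.0
```

Run:
```python
from p import *
s=get_state(); print(s["tool_pos"],R.from_quat(s["tool_rot"]).as_matrix()[:,1:],s["joint_pos"],s["time_s"])
plan((.4083,.2858,.110),down(-11.2),4,60)
# mouth & ring from top / scene
f=grab_frame("top"); g=grab_frame("scene")
def tri(a,b):
    (o1,d1),(o2,d2)=ray(f,*a),ray(g,*b); A=np.stack([d1,-d2],1); t=np.linalg.lstsq(A,o2-o1,rcond=None)[0]
    p,q=o1+d1*t[0],o2+d2*t[1]; return (p+q)/2,np.linalg.norm(p-q)
cv2.imwrite("pics/c3.png",np.hstack([cv2.resize(img(f)[155:245,265:365],None,fx=4,fy=4,interpolation=2),cv2.resize(img(g)[190:280,190:290],None,fx=4,fy=4,interpolation=2)]))
cv2.imwrite("pics/c4.png",np.hstack([cv2.resize(img(f)[155:245,345:445],None,fx=4,fy=4,interpolation=2),cv2.resize(img(g)[170:260,110:210],None,fx=4,fy=4,interpolation=2)]))
```

```text
[0.4095 0.2808 0.1998] [[ 0.9773 -0.0012]
 [-0.2119 -0.0039]
 [-0.0004 -1.    ]] [-0.919   0.5086  0.2863  2.2216 -0.3149  0.4517 -0.5953] 1.3333
[[[0.0012, -0.0006, 0.0225, -0.0, 0.001, -0.005, 60],
[0.0012, -0.0005, 0.0224, -0.0, 0.001, -0.005, 60],
[0.0012, -0.0006, 0.0225, -0.0, 0.001, -0.005, 60],
[0.0012, -0.0005, 0.0224, -0.0, 0.001, -0.005, 60]]]
end [0.4083 0.2858 0.11  ] angerr 0.11385381009439123
```

View pics/c3.png

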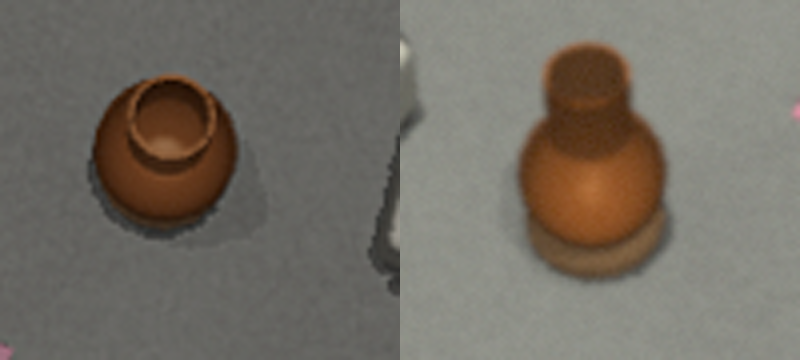

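View pics/c4.png

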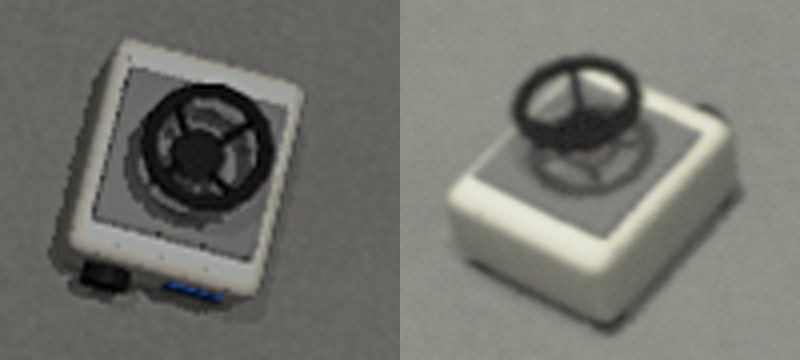

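The left crops show the flask mouth at top pixel (308,184.5) and scene pixel (237,209). The right crops show the ring at top (396.8,191.8) and scene (154,195.8). Descending on the handle.

Call:
move_arm:
  targets:
    - [[0.0015, -0.0005, 0.0225, 0, 0.001, -0.005, 60], [0.0015, -0.0005, 0.0225, 0, 0.001, -0.005, 60], [0.001, -0.0005, 0.0225, 0, 0.001, -0.005, 60], [0.001, -0.0005, 0.0225, 0, 0.001, -0.005, 60], [0, 0, 0, 0, 0, 0, 60]]

```text
time_s: 1.85
tool_pos: [0.407, 0.2934, 0.1079]
tool_rot: [0.767, 0.642, 0.0, -0.002]
contact_force: [0.5, -0.3, 0.6]
gripper_width: 0.0513
finger_force: 0.0
```

Run:
```python
from p import *
s=get_state(); print(s["tool_pos"],R.from_quat(s["tool_rot"]).as_matrix()[:,1:],s["joint_pos"],s["contact_force"])
f=grab_frame("top"); g=grab_frame("scene")
def tri(a,b):
    (o1,d1),(o2,d2)=ray(f,*a),ray(g,*b); A=np.stack([d1,-d2],1); t=np.linalg.lstsq(A,o2-o1,rcond=None)[0]
    p,q=o1+d1*t[0],o2+d2*t[1]; return (p+q)/2,np.linalg.norm(p-q)
print("mouth",tri((308,184.5),(237,209.25)),"ring",tri((396.75,191.75),(154,195.75)))
for z in(.130,.135,.14):print(onz(f,308,184.5,z),onz(g,237,209.25,z))
for z in(.118,):print(onz(f,396.75,191.75,z),onz(g,154,195.75,z))
cv2.imwrite("pics/c5.png",np.hstack([cv2.resize(img(f)[215:285,130:230],None,fx=4,fy=4,interpolation=2),cv2.resize(img(g)[180:250,330:430],None,fx=4,fy=4,interpolation=2)]))
```

```text
[0.407  0.2934 0.1079] [[ 0.9843 -0.0023]
 [-0.1767  0.0027]
 [-0.0027 -1.    ]] [-0.8295  0.6718  0.1365  2.2558 -0.3881  0.2353 -0.5216] [ 0.487  -0.3147  0.5735]
mouth (array([ 0.5395, -0.0531,  0.1302]), np.float64(0.0027782864883887535)) ring (array([ 0.5238, -0.262 ,  0.1074]), np.float64(0.0005434657363224887))
[ 0.5398 -0.0544  0.13  ] [ 0.5392 -0.0517  0.13  ]
[ 0.5386 -0.0542  0.135 ] [ 0.5435 -0.0503  0.135 ]
[ 0.5374 -0.0539  0.14  ] [ 0.5479 -0.0488  0.14  ]
[ 0.5215 -0.2596  0.118 ] [ 0.533  -0.2564  0.118 ]
```

View pics/c5.png

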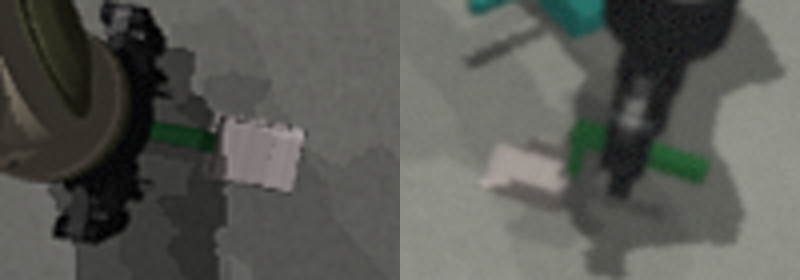

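Call:
move_arm:
  targets:
    - [[-0.0075, 0, -0.002, 0, 0, 0.017, 60], [0, 0, 0, 0, 0, 0, 0], [0, 0, 0, 0, 0, 0, 0], [0, 0, 0, 0, 0, 0, 0], [0, 0, 0, 0, 0, 0, 0], [0, 0, 0, 0, 0, 0, 0], [0, 0, 0, 0, 0, 0, 0]]

```text
time_s: 2.53
tool_pos: [0.407, 0.2854, 0.1133]
tool_rot: [0.773, 0.634, 0.002, -0.001]
contact_force: [-0.1, 1.1, 9.0]
gripper_width: 0.0105
finger_force: 61.1
```

Run:
```python
from p import *
s=get_state(); print(s)
```

```text
{'time_s': 2.5333, 'joint_pos': array([-0.8208,  0.6589,  0.1403,  2.267 , -0.3928,  0.2327, -0.5245]), 'dq': array([ 0.0007,  0.001 ,  0.0005,  0.0003,  0.0009,  0.0012, -0.0012]), 'tau': array([  0.402 , -58.6023,   3.874 ,  -5.8538,   0.0813,  -0.114 ,
         0.0302]), 'tool_pos': array([0.407 , 0.2854, 0.1133]), 'tool_rot': array([ 0.7735,  0.6338,  0.0024, -0.0014]), 'contact_force': array([-0.1207,  1.1132,  8.9542]), 'wrist_torque': array([ 0.0869,  0.1989, -0.0326]), 'finger_force': 61.13312244415283, 'gripper_width': 0.01054768695033439}
```

Run:
```python
from p import *
s=get_state(); p=np.array(s["tool_pos"]);q=R.from_quat(s["tool_rot"])
S=plan((.407,.2854,.165),down(-11.3),3,0)
plan((.5612,.2839,.17),down(10.8),8,0,S)
```

```text
[[[0.0001, 0.0, -0.0172, 0.0, -0.002, -0.0, 0],
[0.0, 0.0, -0.0172, 0.0, -0.002, -0.0, 0],
[0.0001, 0.0, -0.0173, 0.0, -0.002, -0.0, 0]]]
end [0.407  0.2854 0.165 ] angerr 0.06653364777954507
[[[0.0036, 0.0189, -0.0006, 0.0, 0.0, -0.048, 0],
[0.0027, 0.0191, -0.0006, 0.0, 0.0, -0.048, 0],
[0.0018, 0.0192, -0.0006, 0.0, 0.0, -0.048, 0],
[0.0008, 0.0193, -0.0006, 0.0, 0.0, -0.048, 0],
[-0.0001, 0.0193, -0.0006, 0.0, 0.0, -0.048, 0],
[-0.001, 0.0192, -0.0006, 0.0, 0.0, -0.048, 0],
[-0.0019, 0.0192, -0.0006, 0.0, 0.0, -0.048, 0],
[-0.0029, 0.019, -0.0007, 0.0, 0.0, -0.048, 0]]]
end [0.5612 0.2839 0.17  ] angerr 0.14220092983133145
```

Call:
move_arm:
  targets:
    - [[0, 0, -0.0175, 0, -0.002, 0, 0], [0, 0, -0.0175, 0, -0.002, 0, 0], [0, 0, -0.0175, 0, -0.002, 0, 0]]

```text
time_s: 2.78
tool_pos: [0.4064, 0.2845, 0.1656]
tool_rot: [0.774, 0.634, -0.001, 0.001]
contact_force: [0.3, 1.2, -0.7]
gripper_width: 0.0109
finger_force: 59.8
```

Call:
move_arm:
  targets:
    - [[0.0035, 0.019, 0, 0, 0, -0.048, 0], [0.0025, 0.019, 0, 0, 0, -0.048, 0], [0.002, 0.019, 0, 0, 0, -0.048, 0], [0.001, 0.0195, 0, 0, 0, -0.048, 0], [0, 0.0195, 0, 0, 0, -0.048, 0], [-0.001, 0.019, 0, 0, 0, -0.048, 0], [-0.002, 0.019, 0, 0, 0, -0.048, 0], [-0.003, 0.019, 0, 0, 0, -0.048, 0]]

```text
time_s: 3.45
tool_pos: [0.5613, 0.283, 0.165]
tool_rot: [0.637, 0.771, -0.001, 0.0]
contact_force: [-0.3, -0.3, -1.8]
gripper_width: 0.011
finger_force: 59.8
```

Call:
move_arm:
  targets:
    - [[0, 0, 0, 0, 0, 0, 0], [0, 0, 0, 0, 0, 0, 0], [0, 0, 0, 0, 0, 0, 0]]

```text
time_s: 3.7
tool_pos: [0.5597, 0.283, 0.1648]
tool_rot: [0.639, 0.769, -0.001, 0.0]
contact_force: [-0.4, -0.5, -0.4]
gripper_width: 0.011
finger_force: 59.9
```

Run:
```python
from p import *
s=get_state(); print(s["tool_pos"],R.from_quat(s["tool_rot"]).as_matrix(),s["joint_pos"],s["contact_force"])
f=grab_frame("top"); g=grab_frame("scene")
cv2.imwrite("pics/c6.png",np.hstack([cv2.resize(img(f)[140:210,165:265],None,fx=4,fy=4,interpolation=2),cv2.resize(img(g)[225:295,290:390],None,fx=4,fy=4,interpolation=2)]))
```

```text
[0.5597 0.283  0.1648] [[-0.1842  0.9829 -0.0018]
 [ 0.9829  0.1842 -0.0024]
 [-0.002  -0.0022 -1.    ]] [-0.6558  0.6619  0.1474  1.9436 -0.1711  0.5508 -0.2075] [-0.4319 -0.466  -0.4246]
```

View pics/c6.png

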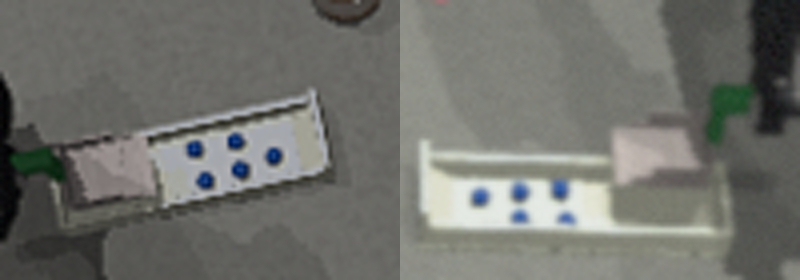

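The top view shows the pan over the tray's clear half, with its front edge at about crop (151,168). All five beads are at crop (195-275,140-180). I'll check the lateral offset with profiles.

Run:
```python
from p import *
f=grab_frame("top"); im=cv2.cvtColor(img(f),cv2.COLOR_BGR2GRAY).astype(np.float32)
a=np.radians(-79.2); d=np.array([np.cos(a),np.sin(a)]); n=np.array([-d[1],d[0]]); c=np.array([.5803,.1837])
def prof(s,z,ts):
    out=[]
    for t in ts:
        out.append(np.mean([im2(*proj(f,[*(c+d*(s+k)+n*t),z])) for k in np.linspace(-.004,.004,5)]))
    return np.round(out).astype(int)
def im2(u,v): return cv2.getRectSubPix(im,(1,1),(float(u),float(v)))[0,0]
ts=np.arange(-.034,.0341,.002); print((ts*1000).round().astype(int))
for s in (0.0,.02,.05): print("tray",s,prof(s,.024,ts))
for s in (-.062,-.055,-.045,-.035,-.03): print("pan",s,prof(s,.055,ts))
ss=np.arange(-.085,.0,.002); print((ss*1000).round().astype(int)); print([int(prof(s,.054,[0])[0]) for s in ss])
```

```text
[-34 -32 -30 -28 -26 -24 -22 -20 -18 -16 -14 -12 -10  -8  -6  -4  -2   0
   2   4   6   8  10  12  14  16  18  20  22  24  26  28  30  32  34]
tray 0.0 [101  94  78  73  65 100 160 163 150 134 123 117 132 149 163 169 169 172
 163 128  92  83  89  92 119 153 153 109  70  89 155 148 121 104 103]
tray 0.02 [ 99  97  82  75  66  86 149 163 167 169 166 159 158 161 165 168 169 169
 169 165 163 163 166 168 170 173 145 104  67  89 148 154 126 107 105]
tray 0.05 [100  94  80  73  66  82 143 166 169 170 167 136  94  73  70  78  95 135
 166 170 168 167 167 168 169 172 155 111  71  76 147 155 129 106 103]
pan -0.062 [ 73  84  92  94  94  80  56  58  93 110 119 121 119 116 114 118 122 122
 124 126 128 127 127 130 118  81  56  79 104 103  98  96  98  98  99]
pan -0.055 [ 71  84  94  95  95  80  57  56  97 123 126 125 124 125 125 124 124 125
 125 131 138 141 141 135 125  88  56  83 111 105  98  97  98  99 100]
pan -0.045 [ 70  82  96  97  96  81  63  62 100 122 127 126 125 124 131 138 141 142
 144 145 145 145 146 139 130  98  79  82 106 104 100  98  99  99  99]
pan -0.035 [ 70  81  94  91  91  81  82 116 129 130 130 132 136 139 143 144 143 142
 143 144 141 140 143 143 135 116 104 102 101 100 100  99  99  99  99]
pan -0.03 [ 70  95 100  92  89  83  99 124 132 134 138 142 145 147 147 147 146 148
 148 147 147 147 147 147 143 130 122 109 101  97  98  99  99  98  98]
[-85 -83 -81 -79 -77 -75 -73 -71 -69 -67 -65 -63 -61 -59 -57 -55 -53 -51
 -49 -47 -45 -43 -41 -39 -37 -35 -33 -31 -29 -27 -25 -23 -21 -19 -17 -15
 -13 -11  -9  -7  -5  -3  -1]
[55, 48, 43, 39, 39, 44, 52, 64, 80, 94, 107, 118, 126, 126, 125, 124, 126, 130, 135, 139, 141, 141, 140, 139, 140, 142, 145, 147, 148, 148, 147, 148, 151, 155, 160, 164, 167, 167, 167, 167, 166, 160, 141]
```

Call:
move_arm:
  targets:
    - [[0, 0.004, 0.012, 0, 0, -0.014, 0], [0, 0, 0.016, 0, 0, 0, 0], [0, 0, 0.016, 0, 0, 0, 0], [0, 0, 0, 0, 0, 0, 0], [0, 0, 0, 0, 0, 0, 0]]

```text
time_s: 4.27
tool_pos: [0.5639, 0.2836, 0.12]
tool_rot: [0.633, 0.774, -0.002, 0.0]
contact_force: [-0.4, -0.2, -0.9]
gripper_width: 0.0109
finger_force: 60.8
```

Call:
move_arm:
  targets:
    - [[0, 0, 0.002, 0, 0, 0, 0], [0, 0, 0.002, 0, 0, 0, 0], [0, 0, 0, 0, 0, 0, 0]]

```text
time_s: 4.52
tool_pos: [0.5647, 0.2838, 0.1174]
tool_rot: [0.633, 0.774, -0.001, 0.001]
contact_force: [0.3, -0.5, -0.7]
gripper_width: 0.0106
finger_force: 60.8
```

```bash
cat > st.py <<'E'
from p import *
s=get_state(); M=R.from_quat(s["tool_rot"]).as_matrix(); print(s["tool_pos"],"ytool",np.degrees(np.arctan2(M[1,1],M[0,1])),"z",M[:,2],"F",s["contact_force"],"M",s["wrist_torque"],s["gripper_width"],"q",s["joint_pos"],s["time_s"])
E
python3 st.py
```

```text
[0.5647 0.2838 0.1174] ytool 11.46400038857876 z [ 0.0002 -0.0018 -1.    ] F [ 0.3069 -0.4793 -0.7184] M [-0.0061 -0.0122 -0.0031] 0.010562729784877252 q [-0.6357  0.7333  0.1223  1.9521 -0.1788  0.4672 -0.1845] 4.5167
```

Call:
move_arm:
  targets:
    - [[0, 0, 0.0015, 0, 0, 0, 0], [0, 0, 0, 0, 0, 0, 0], [-0.005, 0, 0, 0, 0, 0, 0]]

```text
time_s: 4.77
tool_pos: [0.5657, 0.2807, 0.1165]
tool_rot: [0.632, 0.775, 0.0, 0.0]
contact_force: [0.0, 2.9, 4.0]
gripper_width: 0.0109
finger_force: 61.5
```

```bash
python3 st.py
```

```text
[0.5657 0.2807 0.1165] ytool 11.552850359288982 z [ 0.001   0.0003 -1.    ] F [0.0358 2.9328 4.0003] M [ 0.4688  0.2885 -0.0514] 0.010879222109108253 q [-0.6279  0.7337  0.1188  1.9543 -0.1783  0.4624 -0.1781] 4.7667
```

Call:
move_arm:
  targets:
    - [[-0.008, 0, 0, 0, 0, 0, 0], [-0.008, 0, 0, 0, 0, 0, 0], [-0.008, 0, 0, 0, 0, 0, 0], [-0.008, 0, 0, 0, 0, 0, 0], [-0.008, 0, 0, 0, 0, 0, 0], [-0.008, 0, 0, 0, 0, 0, 0]]

```text
time_s: 5.27
tool_pos: [0.5754, 0.232, 0.1164]
tool_rot: [0.633, 0.774, 0.0, 0.0]
contact_force: [-1.5, 3.3, 5.1]
gripper_width: 0.0109
finger_force: 61.7
```

Call:
move_arm:
  targets:
    - [[-0.008, 0, 0, 0, 0, 0, 0], [-0.008, 0, 0, 0, 0, 0, 0], [-0.006, 0, 0, 0, 0, 0, 0], [-0.004, 0, 0, 0, 0, 0, 0], [0, 0, 0, 0, 0, 0, 0]]

```text
time_s: 5.68
tool_pos: [0.5807, 0.2054, 0.1164]
tool_rot: [0.633, 0.774, -0.0, 0.001]
contact_force: [0.1, 1.1, 3.1]
gripper_width: 0.011
finger_force: 61.4
```

```bash
python3 st.py
cat >> m.py <<'E'
def beads(fr,roi,z):
    for a,c,p in comps(fr,(105,80,40),(130,255,255),roi,3): print(a,c.round(1),onz(fr,*c,z).round(4))
E
python3 - <<'E'
from m import *
beads(f,(170,150,265,205),.012); beads(g,(285,245,380,295),.012)
cv2.imwrite("pics/c7.png",np.hstack([cv2.resize(img(f)[140:210,180:280],None,fx=4,fy=4,interpolation=2),cv2.resize(img(g)[225:295,270:370],None,fx=4,fy=4,interpolation=2)]))
E
```

```text
[0.5807 0.2054 0.1164] ytool 11.396179308024976 z [ 0.0006 -0.0017 -1.    ] F [0.1321 1.0546 3.0627] M [ 0.0197  0.0275 -0.0243] 0.011033752671378225 q [-0.4993  0.7217  0.1013  1.9896 -0.1541  0.4375 -0.0845] 5.6833
65 [236.  174.7] [0.598  0.1249 0.012 ]
57 [306.  273.9] [0.5946 0.125  0.012 ]
```

View pics/c7.png

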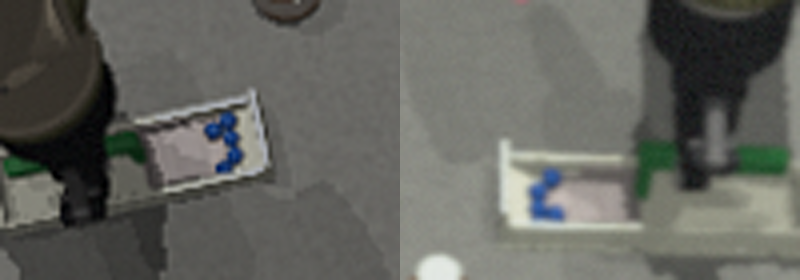

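All five beads are bunched on or at the scoop's nose by the ramp, at crop (225,145). I'll keep pushing onto the ramp so they roll back into the pan.

Call:
move_arm:
  targets:
    - [[-0.004, 0, 0, 0, 0, 0, 0], [-0.004, 0, 0, 0, 0, 0, 0], [-0.002, 0, 0, 0, 0, 0, 0], [0, 0, 0, 0, 0, 0, 0]]

```text
time_s: 6.12
tool_pos: [0.5825, 0.1974, 0.1164]
tool_rot: [0.633, 0.774, 0.0, 0.0]
contact_force: [-0.6, 2.9, 6.3]
gripper_width: 0.0107
finger_force: 61.9
```

```bash
python3 st.py
python3 - <<'E'
from m import *
d=np.array([np.cos(np.radians(-78.6)),np.sin(np.radians(-78.6))]); s=get_state(); 
print("nose s",(np.array(s["tool_pos"][:2])-[.5803,.1837])@d+.082)
for fr,roi in((f,(170,150,265,205)),(g,(285,245,380,295))):
  for a,c,p in comps(fr,(105,80,40),(130,255,255),roi,3):
    v=np.array([(onz(fr,*q,.012)[:2]-s["tool_pos"][:2])@d for q in p]); print(a,"along-from-TCP",v.min(),v.max(),v.mean())
E
```

```text
[0.5825 0.1974 0.1164] ytool 11.497376452003579 z [ 0.0007 -0.0005 -1.    ] F [-0.6435  2.9008  6.3213] M [ 0.7799  0.2321 -0.1081] 0.010678456584077331 q [-0.4835  0.7206  0.0975  1.992  -0.1512  0.4353 -0.0722] 6.1167
nose s 0.06889837345648943
68 along-from-TCP 0.06742964910672686 0.08611436519864606 0.07811508370773784
66 along-from-TCP 0.06897273691484689 0.08512583793681569 0.07805181830910825
```

```bash
cat >> p.py <<'E'
NOFF=np.array([-.082,0,.1123]) # nose in tool frame
def scoop(nose,yaw,pitch):
    q=down(yaw+90)*R.from_euler('y',-pitch,degrees=True)
    return np.array(nose)-q.apply(NOFF),q
def path(poses,n,start=None):
    S=start
    for P,Q in poses: S=plan(P,Q,n,0,S)
    return S
def cur():
    s=get_state(); return np.array(s["tool_pos"]),R.from_quat(s["tool_rot"])
E
python3 - <<'E'
from p import *
p,q=cur(); n0=p+q.apply(NOFF); print(n0)
d=np.array([np.cos(np.radians(-78.6)),np.sin(np.radians(-78.6)),0])
ps=[]
for i in range(1,7):
    th=4*i; ps.append(scoop(n0+d*.0012*i+[0,0,.001+.052*np.sin(np.radians(th))],-78.6,th))
path(ps,1)
E
```

```text
[0.5989 0.1171 0.0041]
[[[0.0064, 0.0002, 0.0013, 0.001, -0.069, 0.002, 0]]]
end [0.5814 0.2038 0.1151] angerr 0.025618955540116523
[[[0.0061, 0.0, 0.0025, -0.0, -0.07, -0.0, 0]]]
end [0.5802 0.2096 0.1122] angerr 0.025765549862677904
[[[0.006, 0.0, 0.0026, -0.0, -0.07, -0.0, 0]]]
end [0.5791 0.2151 0.1087] angerr 0.030009526749060725
[[[0.0057, 0.0, 0.0028, -0.0, -0.07, -0.0, 0]]]
end [0.5781 0.22   0.1048] angerr 0.036965596044108914
[[[0.0055, 0.0, 0.003, -0.0, -0.069, -0.0, 0]]]
end [0.5772 0.2243 0.1004] angerr 0.031791778935814204
[[[0.0054, 0.0, 0.0032, -0.0, -0.07, -0.0, 0]]]
end [0.5765 0.2282 0.0956] angerr 0.026613884425321
```

Call:
move_arm:
  targets:
    - [[0.0062, 0, 0.0012, 0, -0.07, 0, 0], [0.006, 0, 0.002, 0, -0.07, 0, 0], [0.006, 0, 0.001, 0, -0.07, 0, 0], [0.0055, 0, 0, 0, -0.07, 0, 0], [0.0055, 0, 0, 0, -0.07, 0, 0], [0.0055, 0, 0, 0, -0.07, 0, 0], [0, 0, 0, 0, 0, 0, 0], [0, 0, 0, 0, 0, 0, 0]]

```text
time_s: 6.88
tool_pos: [0.5747, 0.2308, 0.1047]
tool_rot: [0.618, 0.758, -0.133, 0.162]
contact_force: [-0.6, -0.2, -0.4]
gripper_width: 0.0107
finger_force: 61.4
```

```bash
python3 st.py
python3 - <<'E'
from m import *
from p import cur,NOFF
p,q=cur(); print("nose",p+q.apply(NOFF),"back",p+q.apply([-.03,0,.1133]), "pan", p+q.apply([-.055,0,.1013]))
pan=p+q.apply([-.055,0,.1013])
for nm,fr,roi in(("top",f,(170,150,265,205)),("sc",g,(285,235,380,295))):
  print(nm,"pan px",proj(fr,pan),"nose",proj(fr,p+q.apply(NOFF)))
  for a,c,pp in comps(fr,(105,80,40),(130,255,255),roi,3): print(a,c.round(1),pp.min(0),pp.max(0))
E
```

```text
[0.5747 0.2308 0.1047] ytool 11.649979846827222 z [ 0.0806 -0.4013 -0.9124] F [-0.571  -0.2227 -0.3794] M [0.4804 0.0913 0.0463] 0.010720507153185288 q [-0.9465  0.8633  0.5124  1.9439  0.0193  0.5622 -0.3784] 6.8833
nose [0.5994 0.1098 0.0369] back [0.59   0.156  0.0147] pan [0.5936 0.1384 0.0359]
top pan px (np.float64(229.64161851304704), np.float64(174.04679842983816)) nose (np.float64(240.8562998847849), np.float64(171.52841934832514))
32 [223.1 172.5] [220. 169.] [226. 176.]
13 [235.4 177.6] [234. 176.] [237. 179.]
sc pan px (np.float64(312.4080299415229), np.float64(268.55961717423384)) nose (np.float64(299.6778089986323), np.float64(267.9284776315359))
15 [309.3 264.7] [308. 263.] [311. 267.]
14 [319.4 274.6] [316. 274.] [322. 276.]
```

```bash
cat >> m.py <<'E'
def tri(a,b):
    (o1,d1),(o2,d2)=ray(f,*a),ray(g,*b); A=np.stack([d1,-d2],1); t=np.linalg.lstsq(A,o2-o1,rcond=None)[0]
    p,q=o1+d1*t[0],o2+d2*t[1]; return (p+q)/2,np.linalg.norm(p-q)
E
python3 - <<'E'
from m import *
from p import cur,NOFF
p,q=cur()
for a in((235.4,177.6),(223.1,172.5)):
  for b in((309.3,264.7),(319.4,274.6)):
    x,e=tri(a,b); print(a,b,x.round(4),round(e,4),"scoop frame",(q.inv().apply(x-p)*[-1,1,-1]+[-.055,0,.1133]).round(4))
E
```

```text
(235.4, 177.6) (309.3, 264.7) [0.584  0.1267 0.0343] 0.0055 scoop frame [ 0.0073 -0.012   0.0065]
(235.4, 177.6) (319.4, 274.6) [0.5892 0.1413 0.0077] 0.0287 scoop frame [-0.0157 -0.0039 -0.0124]
(223.1, 172.5) (309.3, 264.7) [0.5951 0.1416 0.0542] 0.022 scoop frame [0.0041 0.0019 0.0297]
(223.1, 172.5) (319.4, 274.6) [0.6003 0.1563 0.0273] 0.0001 scoop frame [-0.0192  0.0099  0.0107]
```

Run:
```python
from p import *
p,q=cur(); n0=p+q.apply(NOFF)
S=path([scoop(n0+[0,0,.15],-78.6,28)],5)
y=np.radians(-85); F=np.array([np.cos(y),np.sin(y),0])
path([scoop(np.array([.5395,-.053,.185])-F*.006,-85,24)],8,S)
```

```text
[[[-0.0108, -0.0001, -0.0262, -0.0, -0.014, -0.0, 0],
[-0.0111, -0.0001, -0.0261, -0.0, -0.014, -0.0, 0],
[-0.0115, -0.0, -0.0259, -0.0, -0.014, -0.0, 0],
[-0.0118, -0.0001, -0.0257, -0.0, -0.014, -0.0, 0],
[-0.0122, -0.0, -0.0256, -0.0, -0.014, -0.0, 0]]]
end [0.5749 0.2319 0.2479] angerr 0.15917742096999124
[[[-0.0165, -0.0096, 0.0079, 0.006, 0.009, 0.012, 0],
[-0.0167, -0.0093, 0.0079, 0.006, 0.009, 0.012, 0],
[-0.0169, -0.0091, 0.0078, 0.006, 0.009, 0.012, 0],
[-0.0171, -0.0088, 0.0076, 0.006, 0.009, 0.012, 0],
[-0.0173, -0.0086, 0.0076, 0.006, 0.009, 0.012, 0],
[-0.0174, -0.0083, 0.0074, 0.006, 0.009, 0.012, 0],
[-0.0176, -0.0081, 0.0073, 0.006, 0.009, 0.012, 0],
[-0.0177, -0.0078, 0.0073, 0.006, 0.009, 0.012, 0]]]
end [0.5285 0.0731 0.2542] angerr 0.1588278187867616
```

Call:
move_arm:
  targets:
    - [[-0.011, 0, -0.026, 0, -0.014, 0, 0], [-0.011, 0, -0.026, 0, -0.014, 0, 0], [-0.0115, 0, -0.026, 0, -0.014, 0, 0], [-0.012, 0, -0.026, 0, -0.014, 0, 0], [-0.012, 0, -0.0255, 0, -0.014, 0, 0], [0, 0, 0, 0, 0, 0, 0]]

```text
time_s: 7.58
tool_pos: [0.5768, 0.2328, 0.2526]
tool_rot: [0.616, 0.75, -0.151, 0.189]
contact_force: [0.6, -0.4, -1.1]
gripper_width: 0.0107
finger_force: 61.4
```

Call:
move_arm:
  targets:
    - [[-0.0165, -0.0095, 0.008, 0.006, 0.009, 0.012, 0], [-0.0165, -0.0095, 0.008, 0.006, 0.009, 0.012, 0], [-0.017, -0.009, 0.008, 0.006, 0.009, 0.012, 0], [-0.017, -0.009, 0.0075, 0.006, 0.009, 0.012, 0], [-0.017, -0.0085, 0.0075, 0.006, 0.009, 0.012, 0], [-0.0175, -0.0085, 0.0075, 0.006, 0.009, 0.012, 0], [-0.0175, -0.008, 0.0075, 0.006, 0.009, 0.012, 0], [-0.0175, -0.008, 0.0075, 0.006, 0.009, 0.012, 0]]

```text
time_s: 8.25
tool_pos: [0.5278, 0.073, 0.253]
tool_rot: [0.66, 0.722, -0.14, 0.153]
contact_force: [0.6, 0.2, -1.0]
gripper_width: 0.0106
finger_force: 61.4
```

Call:
move_arm:
  targets:
    - [[0, 0, 0, 0, 0, 0, 0], [0, 0, 0, 0, 0, 0, 0], [0, 0, 0, 0, 0, 0, 0]]

```text
time_s: 8.5
tool_pos: [0.5286, 0.075, 0.2529]
tool_rot: [0.659, 0.723, -0.14, 0.153]
contact_force: [-0.3, -0.7, -1.4]
gripper_width: 0.0105
finger_force: 61.4
```

```bash
python3 st.py
python3 - <<'E'
from m import *
from p import cur,NOFF
p,q=cur(); N=p+q.apply(NOFF); print("nose",N)
for nm,fr,roi in(("top",f,(170,140,400,240)),("sc",g,(150,150,400,300))):
  print(nm,"nose",proj(fr,N))
  for a,c,pp in comps(fr,(105,80,40),(130,255,255),roi,3): print(a,c.round(1))
cv2.imwrite("pics/c8.png",np.hstack([cv2.resize(img(f)[145:245,225:325],None,fx=4,fy=4,interpolation=2),cv2.resize(img(g)[170:270,215:315],None,fx=4,fy=4,interpolation=2)]))
E
```

```text
[0.5286 0.075  0.2529] ytool 5.245622511903998 z [ 0.0363 -0.4049 -0.9136] F [-0.2975 -0.6552 -1.3951] M [ 0.5864  0.0463 -0.0223] 0.010486020476052921 q [-0.8751  0.5723  0.6587  2.1004  0.1185  0.6581 -0.289 ] 8.5
nose [ 0.5398 -0.0442  0.1836]
top nose (np.float64(304.4120057402527), np.float64(178.820963642379))
60 [284.6 183. ]
32 [392.  227.4]
sc nose (np.float64(239.2416780215066), np.float64(193.61457906225587))
42 [260.3 198.4]
21 [317.7 275.5]
```

View pics/c8.png

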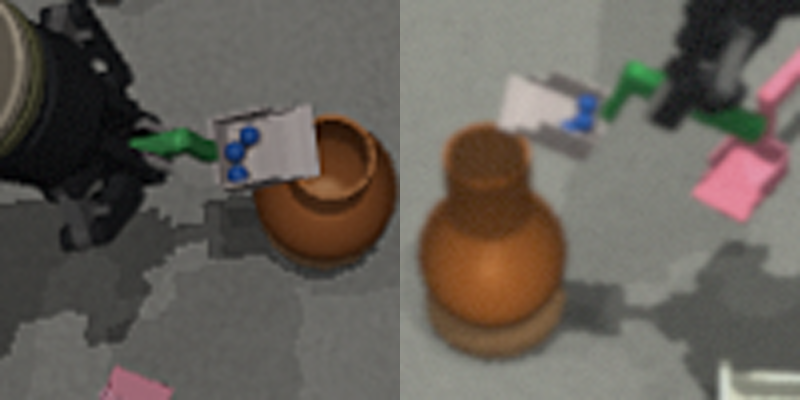

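Three beads lie at the back of the pan, at crop (240,150), and two remain in the tray. The nose edge is at top pixel (304,180) over the near side of the mouth, whose centre is at (308.7,184.5).

Run:
```python
from m import *
print("nose",tri((304,180.3),(241.2,195.2)))
print("mouth",tri((308.5,184.5),(237,209.2)))
```

```text
nose (array([ 0.53780332, -0.04205047,  0.17718552]), np.float64(0.0029431286769131776))
mouth (array([ 0.53935276, -0.05367037,  0.13011974]), np.float64(0.003881401532572444))
```

```bash
cat > pour.py <<'E'
from p import *
import sys
y=np.radians(-85); F=np.array([np.cos(y),np.sin(y),0])
def pose(z,th,c=.0035): return scoop(np.array([.5405,-.0525,z])-F*c,-85,th)
E
python3 - <<'E'
from pour import *
path([pose(z,t) for z,t in((.175,18),(.167,12),(.159,6),(.151,0),(.143,-6),(.136,-12))],1)
E
```

```text
[[[-0.0134, 0.0006, 0.0018, 0.001, 0.106, 0.007, 0]]]
end [0.5304 0.0632 0.2565] angerr 0.03013344517846321
[[[-0.0097, -0.0, -0.0003, -0.0, 0.104, -0.0, 0]]]
end [0.5312 0.0541 0.2598] angerr 0.02000740232719543
[[[-0.0105, -0.0, -0.0001, -0.0, 0.105, -0.0, 0]]]
end [0.5321 0.0439 0.2621] angerr 0.013915498961603046
[[[-0.0114, -0.0, -0.0, -0.0, 0.105, -0.0, 0]]]
end [0.5331 0.0326 0.2633] angerr 0.022419430497211762
[[[-0.0121, -0.0, -0.0, 0.0, 0.104, -0.0, 0]]]
end [0.5341 0.0206 0.2633] angerr 0.02734103477090874
[[[-0.013, -0.0, -0.001, 0.0, 0.105, -0.0, 0]]]
end [0.5352 0.0076 0.2629] angerr 0.01574268643724142
```

Call:
move_arm:
  targets:
    - [[-0.0134, 0.0005, 0.0018, 0.001, 0.105, 0.007, 0], [-0.0097, 0, -0.0003, 0, 0.105, 0, 0], [-0.0105, 0, 0, 0, 0.105, 0, 0], [-0.0114, 0, 0, 0, 0.105, 0, 0], [-0.012, 0, 0, 0, 0.105, 0, 0], [-0.013, 0, -0.001, 0, 0.105, 0, 0], [0, 0, 0, 0, 0, 0, 0], [0, 0, 0, 0, 0, 0, 0]]

```text
time_s: 9.37
tool_pos: [0.5348, 0.0045, 0.2627]
tool_rot: [0.676, 0.731, 0.065, -0.072]
contact_force: [0.2, 0.1, -1.1]
gripper_width: 0.0104
finger_force: 61.4
```

```bash
python3 st.py
python3 - <<'E'
from m import *
from p import cur
import pour
p,q=cur(); N=p+q.apply(pour.NOFF); print("nose",N)
for nm,fr,roi in(("top",f,(240,140,340,240)),("sc",g,(200,150,300,250))):
  print(nm,"nose",proj(fr,N))
  for a,c,pp in comps(fr,(105,80,40),(130,255,255),roi,3): print(a,c.round(1))
pour.path([pour.pose(z,t) for z,t in((.131,-18),(.129,-22),(.128,-27),(.127,-32),(.126,-38),(.126,-44))],1)
E
```

```text
[0.5348 0.0045 0.2627] ytool 4.475215817183029 z [-0.0167  0.193  -0.9811] F [ 0.2371  0.0591 -1.1368] M [-0.1852 -0.0002 -0.0105] 0.010427747125728002 q [-0.1285  0.4445  0.1474  2.0738 -0.4123  0.6882  0.4115] 9.3667
nose [ 0.5394 -0.0495  0.1366]
top nose (np.float64(305.9846626415212), np.float64(184.07792483366362))
sc nose (np.float64(237.79987535732292), np.float64(207.51715592194657))
43 [237.7 205.6]
[[[-0.0146, 0.0006, -0.0034, -0.002, 0.119, -0.002, 0]]]
end [ 0.5364 -0.0059  0.2631] angerr 0.031879211739736436
[[[-0.0086, -0.0, -0.0036, 0.0, 0.07, 0.0, 0]]]
end [ 0.5373 -0.0152  0.2639] angerr 0.030336630854122325
[[[-0.0105, -0.0, -0.0057, 0.0, 0.087, 0.0, 0]]]
end [ 0.5383 -0.027   0.2652] angerr 0.033568572790501246
[[[-0.0106, -0.0, -0.0059, 0.0, 0.088, 0.001, 0]]]
end [ 0.5394 -0.0391  0.2657] angerr 0.04072072789994841
[[[-0.0127, -0.0, -0.0071, 0.0, 0.104, -0.0, 0]]]
end [ 0.5406 -0.0535  0.265 ] angerr 0.03285531193247286
[[[-0.0122, -0.0, -0.0079, 0.0, 0.105, -0.0, 0]]]
end [ 0.5419 -0.068   0.2637] angerr 0.030007540814029465
```

Call:
move_arm:
  targets:
    - [[-0.0145, 0.0005, -0.0035, -0.002, 0.118, -0.002, 0], [-0.0086, 0, -0.0036, 0, 0.07, 0, 0], [-0.0105, 0, -0.0057, 0, 0.087, 0, 0], [-0.0106, 0, -0.006, 0, 0.088, 0, 0], [-0.0127, 0, -0.007, 0, 0.105, 0, 0], [-0.0122, 0, -0.008, 0, 0.105, 0, 0], [0, 0, 0, 0, 0, 0, 0], [0, 0, 0, 0, 0, 0, 0]]

```text
time_s: 10.13
tool_pos: [0.5431, -0.0634, 0.2676]
tool_rot: [0.624, 0.685, 0.254, -0.277]
contact_force: [-0.5, 5.9, 26.2]
gripper_width: 0.0109
finger_force: 68.1
```

```bash
python3 st.py
python3 - <<'E'
from m import *
from p import cur
import pour
p,q=cur(); N=p+q.apply(pour.NOFF); print("nose",N)
for nm,fr,roi in(("top",f,(150,100,450,300)),("sc",g,(180,150,400,340))):
  for a,c,pp in comps(fr,(105,80,40),(130,255,255),roi,3): print(nm,a,c.round(1))
pour.path([pour.pose(z,t) for z,t in((.127,-50),(.128,-55))],1)
E
```

```text
[ 0.5431 -0.0634  0.2676] ytool 5.28199150142171 z [-0.0628  0.6935 -0.7177] F [-0.5123  5.8809 26.182 ] M [3.4127 0.4252 0.0719] 0.010921592656595718 q [ 0.3724  0.5959 -0.0898  1.9601 -0.7635  1.0731  0.9274] 10.1333
nose [ 0.5413 -0.043   0.1299]
top 22 [225.6 178.4]
top 38 [392.7 227.6]
sc 23 [317.8 275.3]
[[[-0.0183, -0.0017, -0.0099, -0.004, 0.104, 0.007, 0]]]
end [ 0.5431 -0.0822  0.262 ] angerr 0.027923959773009894
[[[-0.0093, 0.0, -0.0074, -0.0, 0.087, -0.0, 0]]]
end [ 0.5441 -0.0938  0.2596] angerr 0.036665716144290275
```

Call:
move_arm:
  targets:
    - [[0.007, 0, -0.0072, 0, 0, 0, 0], [0, 0, 0, 0, 0, 0, 0]]

```text
time_s: 10.4
tool_pos: [0.5423, -0.0645, 0.2756]
tool_rot: [0.625, 0.686, 0.25, -0.274]
contact_force: [0.1, 0.0, -0.9]
gripper_width: 0.0108
finger_force: 65.6
```

```bash
python3 st.py
python3 - <<'E'
from m import *
from p import cur
import pour
p,q=cur(); N=p+q.apply(pour.NOFF); print("nose",N)
pour.path([pour.pose(z,t,c) for z,t,c in((.139,-48,.004),(.14,-54,.004),(.14,-60,.004))],1)
cv2.imwrite("pics/c9.png",np.hstack([cv2.resize(img(f)[145:245,250:350],None,fx=4,fy=4,interpolation=2),cv2.resize(img(g)[160:260,190:290],None,fx=4,fy=4,interpolation=2)]))
E
```

```text
[ 0.5423 -0.0645  0.2756] ytool 5.325411745149524 z [-0.0633  0.6865 -0.7243] F [ 0.1401  0.0082 -0.8549] M [-0.8721 -0.1248  0.0084] 0.010785620359371435 q [ 0.3681  0.5815 -0.0842  1.9561 -0.7531  1.0814  0.9124] 10.4
nose [ 0.5403 -0.0477  0.1363]
[[[-0.0077, -0.0003, -0.0085, -0.003, 0.077, 0.003, 0]]]
end [ 0.5426 -0.0771  0.2751] angerr 0.029950188127881167
[[[-0.0114, 0.0, -0.0086, 0.0, 0.105, -0.0, 0]]]
end [ 0.5438 -0.091   0.2724] angerr 0.028643716674264873
[[[-0.0122, 0.0, -0.0079, 0.0, 0.105, -0.0, 0]]]
end [ 0.545  -0.1045  0.2671] angerr 0.0354902243176432
```

Call:
move_arm:
  targets:
    - [[-0.0077, 0, -0.0085, -0.003, 0.077, 0.003, 0], [-0.0114, 0, -0.0086, 0, 0.105, 0, 0], [0, 0, 0, 0, 0, 0, 0], [0, 0, 0, 0, 0, 0, 0]]

```text
time_s: 10.83
tool_pos: [0.5436, -0.0939, 0.2704]
tool_rot: [0.604, 0.654, 0.307, -0.335]
contact_force: [0.4, 0.1, -0.8]
gripper_width: 0.0104
finger_force: 65.6
```

```bash
python3 st.py
python3 - <<'E'
from m import *
from p import cur
import pour
p,q=cur(); N=p+q.apply(pour.NOFF); print("nose",N)
for nm,fr,roi in(("top",f,(150,100,450,300)),("sc",g,(180,150,400,340))):
  for a,c,pp in comps(fr,(105,80,40),(130,255,255),roi,2): print(nm,a,c.round(1))
# reverse: unpour, lift away
S=pour.path([pour.pose(.165,-40,.012),pour.pose(.19,0,.03)],5)
E
```

```text
[ 0.5436 -0.0939  0.2704] ytool 4.665814958391125 z [-0.0677  0.807  -0.5867] F [ 0.3926  0.0899 -0.7896] M [-0.9413 -0.0372 -0.0013] 0.010389268219947567 q [ 0.4787  0.6638 -0.1188  1.9125 -0.8049  1.2234  0.9958] 10.8333
nose [ 0.5399 -0.0494  0.1396]
top 22 [225.6 178.4]
top 7 [308.7 191.4]
top 37 [392.4 227.8]
sc 22 [317.8 275.4]
[[[0.0101, 0.0, 0.0031, 0.0, -0.049, -0.001, 0],
[0.0103, 0.0, 0.0026, 0.0, -0.049, -0.001, 0],
[0.0104, 0.0001, 0.0021, 0.0, -0.049, -0.001, 0],
[0.0105, 0.0001, 0.0016, 0.0, -0.049, -0.001, 0],
[0.0105, 0.0, 0.0011, 0.0, -0.049, -0.001, 0]]]
end [ 0.5403 -0.0499  0.3038] angerr 0.15193617137463547
[[[0.0166, 0.0, 0.0143, 0.0, -0.14, 0.0, 0],
[0.0184, 0.0, 0.0118, 0.0, -0.14, 0.0, 0],
[0.0199, 0.0, 0.0092, 0.0, -0.14, 0.0, 0],
[0.0209, 0.0, 0.0063, 0.0, -0.14, 0.0, 0],
[0.0216, 0.0, 0.0033, 0.0, -0.14, 0.0, 0]]]
end [0.5307 0.0591 0.3023] angerr 0.1703305557371093
```

Call:
move_arm:
  targets:
    - [[0.01, 0, 0.003, 0, -0.049, 0, 0], [0.01, 0, 0.0025, 0, -0.049, 0, 0], [0.0105, 0, 0.002, 0, -0.049, 0, 0], [0.0105, 0, 0.0015, 0, -0.049, 0, 0], [0.0105, 0, 0.001, 0, -0.049, 0, 0], [0.014, 0, 0.012, 0, -0.116, 0, 0], [0.0155, 0, 0.01, 0, -0.116, 0, 0], [0.0165, 0, 0.008, 0, -0.116, 0, 0]]

```text
time_s: 11.6
tool_pos: [0.5357, 0.005, 0.306]
tool_rot: [0.667, 0.725, 0.118, -0.125]
contact_force: [0.4, 0.5, -1.2]
gripper_width: 0.0111
finger_force: 65.6
```

Call:
move_arm:
  targets:
    - [[0.017, 0, 0.0065, 0, -0.116, 0, 0], [0.0175, 0, 0.004, 0, -0.116, 0, 0], [0.018, 0, 0.002, 0, -0.116, 0, 0], [0.03, 0, 0, 0, 0, 0, 0], [0.03, 0, 0, 0, 0, 0, 0], [0, 0, 0, 0, 0, 0, 0], [0, 0, 0, 0, 0, 0, 0]]

```text
time_s: 12.18
tool_pos: [0.5253, 0.1187, 0.3063]
tool_rot: [0.675, 0.738, 0.006, -0.007]
contact_force: [-0.1, -0.7, -1.1]
gripper_width: 0.0109
finger_force: 65.6
```

```bash
python3 st.py
python3 - <<'E'
from m import *
from p import cur
import pour
p,q=cur(); N=p+q.apply(pour.NOFF); print("nose",N,proj(f,N),proj(g,N))
for nm,fr,roi in(("top",f,(150,100,450,300)),("sc",g,(180,150,400,340))):
  for a,c,pp in comps(fr,(105,60,25),(130,255,255),roi,2): print(nm,a,c.round(1))
t=cv2.resize(img(f)[150:250,220:345],None,fx=6,fy=6,interpolation=2); t=cv2.convertScaleAbs(t,alpha=1.4)
cv2.imwrite("pics/c10.png",t)
E
```

```text
[0.5253 0.1187 0.3063] ytool 5.133541532531164 z [-0.0023  0.0191 -0.9998] F [-0.0905 -0.7249 -1.0571] M [-0.0215  0.0117 -0.0602] 0.010940834900426856 q [-0.4703  0.3776  0.2056  2.0346 -0.1404  0.7385 -0.0853] 12.1833
nose [0.5325 0.0357 0.1924] (np.float64(267.67520305724423), np.float64(181.83723773785786)) (np.float64(275.4311206613956), np.float64(194.62306930464922))
top 13 [308.6 190.6]
top 43 [392.3 227.6]
sc 30 [317.6 275.2]
```

View pics/c10.png

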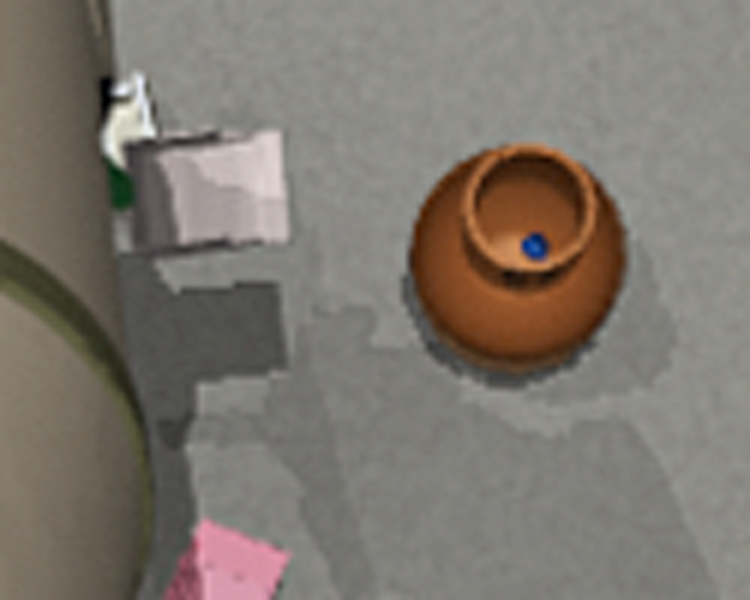

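The flask shows one bead at the bottom, at crop (535,247), and the pan is empty. Two beads remain in the tray and none lie outside, so three went in. Now I'll put the scoop down at its original spot.

Run:
```python
from p import *
S=plan((.407,.2854,.19),down(-11.3),8,0)
plan((.407,.2854,.122),down(-11.3),3,0,S)
```

```text
[[[0.0222, -0.013, 0.0149, -0.0, -0.002, 0.035, 0],
[0.0217, -0.0138, 0.0149, -0.0, -0.002, 0.035, 0],
[0.0213, -0.0145, 0.0149, -0.0, -0.002, 0.035, 0],
[0.0207, -0.0153, 0.0148, -0.0, -0.002, 0.035, 0],
[0.0202, -0.016, 0.0148, -0.0, -0.002, 0.035, 0],
[0.0197, -0.0166, 0.0147, -0.0, -0.002, 0.035, 0],
[0.0192, -0.0173, 0.0147, -0.0, -0.002, 0.035, 0],
[0.0185, -0.0181, 0.0147, -0.0, -0.002, 0.035, 0]]]
end [0.407  0.2854 0.19  ] angerr 0.24399485025593842
[[[-0.0, 0.0001, 0.0227, -0.001, -0.0, 0.0, 0],
[-0.0, 0.0001, 0.0226, -0.001, -0.0, 0.0, 0],
[-0.0001, 0.0, 0.0227, -0.001, -0.0, 0.0, 0]]]
end [0.407  0.2854 0.122 ] angerr 0.12487591963556949
```

Call:
move_arm:
  targets:
    - [[0.022, -0.013, 0.0148, 0, -0.002, 0.035, 0], [0.0217, -0.0138, 0.0148, 0, -0.002, 0.035, 0], [0.0213, -0.0145, 0.0148, 0, -0.002, 0.035, 0], [0.0207, -0.0153, 0.0148, 0, -0.002, 0.035, 0], [0.02, -0.016, 0.0148, 0, -0.002, 0.035, 0], [0.0197, -0.0166, 0.0148, 0, -0.002, 0.035, 0], [0.019, -0.0173, 0.0148, 0, -0.002, 0.035, 0], [0.0185, -0.018, 0.0148, 0, -0.002, 0.035, 0]]

```text
time_s: 12.95
tool_pos: [0.4077, 0.2843, 0.1894]
tool_rot: [0.775, 0.632, -0.0, -0.002]
contact_force: [0.0, 0.2, 0.3]
gripper_width: 0.0107
finger_force: 65.5
```

Call:
move_arm:
  targets:
    - [[0, 0, 0.0225, 0, 0, 0, 0], [0, 0, 0.0225, 0, 0, 0, 0], [0, 0, 0.02, 0, 0, 0, 0], [0, 0, 0, 0, 0, 0, 0], [0, 0, 0, 0, 0, 0, 0]]

```text
time_s: 13.37
tool_pos: [0.4077, 0.2836, 0.1244]
tool_rot: [0.774, 0.633, -0.002, -0.002]
contact_force: [0.4, 0.2, -0.4]
gripper_width: 0.0109
finger_force: 65.5
```

```bash
python3 st.py
```

```text
[0.4077 0.2836 0.1244] ytool -11.410035749057535 z [-0.0053  0.0008 -1.    ] F [ 0.4044  0.1595 -0.4137] M [-0.0103 -0.0355  0.0575] 0.010914013246013364 q [-0.8158  0.6377  0.1391  2.2589 -0.3339  0.2673 -0.5798] 13.3667
```

Lower gently until it touches.

Call:
move_arm:
  targets:
    - [[0, 0, 0.004, 0, 0, 0, 0], [0, 0, 0.004, 0, 0, 0, 0], [0, 0, 0.003, 0, 0, 0, 0], [0, 0, 0, 0, 0, 0, 0], [0, 0, 0, 0, 0, 0, 0]]

```text
time_s: 13.78
tool_pos: [0.4074, 0.2849, 0.114]
tool_rot: [0.773, 0.634, -0.001, -0.002]
contact_force: [0.5, 0.0, -0.5]
gripper_width: 0.0109
finger_force: 65.5
```

```bash
python3 st.py
```

```text
[0.4074 0.2849 0.114 ] ytool -11.293277819456673 z [-0.0036  0.0025 -1.    ] F [ 0.5041  0.0137 -0.4935] M [0.1087 0.0238 0.0236] 0.01087976027964423 q [-0.807   0.6569  0.1233  2.2625 -0.3401  0.2402 -0.5751] 13.7833
```

Call:
move_arm:
  targets:
    - [[0, 0, 0.0015, 0, 0, 0, 0], [0, 0, 0.001, 0, 0, 0, 0], [0, 0, 0, 0, 0, 0, 0], [0, 0, 0, 0, 0, 0, 0]]

```text
time_s: 14.12
tool_pos: [0.4073, 0.2849, 0.1112]
tool_rot: [0.773, 0.634, -0.001, -0.002]
contact_force: [-0.2, -1.2, -0.8]
gripper_width: 0.0107
finger_force: 65.5
```

```bash
python3 st.py
```

```text
[0.4073 0.2849 0.1112] ytool -11.282864950246468 z [-0.004   0.0021 -1.    ] F [-0.244  -1.1928 -0.7516] M [ 0.041  -0.0219 -0.0085] 0.01068667165746337 q [-0.8047  0.6622  0.1198  2.2634 -0.3414  0.2341 -0.5741] 14.1167
```

Call:
move_arm:
  targets:
    - [[0, 0, 0.0015, 0, 0, 0, 0], [0, 0, 0.001, 0, 0, 0, 0], [0, 0, 0, 0, 0, 0, 0], [0, 0, 0, 0, 0, 0, 0]]

```text
time_s: 14.45
tool_pos: [0.4072, 0.2848, 0.1086]
tool_rot: [0.773, 0.634, -0.001, -0.002]
contact_force: [0.4, 0.4, -1.1]
gripper_width: 0.0108
finger_force: 65.5
```

```bash
python3 st.py
```

```text
[0.4072 0.2848 0.1086] ytool -11.286360884690096 z [-0.0042  0.002  -1.    ] F [ 0.3818  0.4236 -1.0527] M [ 0.0277  0.0375 -0.0281] 0.010779899254072006 q [-0.8023  0.6671  0.1163  2.2642 -0.3427  0.2283 -0.5731] 14.45
```

Call:
move_arm:
  targets:
    - [[0, 0, 0.0015, 0, 0, 0, 0], [0, 0, 0.0015, 0, 0, 0, 0], [0, 0, 0, 0, 0, 0, 0], [0, 0, 0, 0, 0, 0, 0]]

```text
time_s: 14.78
tool_pos: [0.4074, 0.285, 0.1057]
tool_rot: [0.773, 0.634, -0.001, -0.002]
contact_force: [0.6, 0.2, 1.8]
gripper_width: 0.011
finger_force: 66.1
```

```bash
python3 st.py
python3 - <<'E'
from m import *
for a,c,p in comps(f,(50,90,40),(75,255,255),(130,220,215,275),15): print("top g",a,c)
for a,c,p in comps(g,(50,90,40),(75,255,255),(340,190,430,250),10):
    r=cv2.minAreaRect(p); print("sc g",a,c,p.min(0),p.max(0))
E
```

```text
[0.4074 0.285  0.1057] ytool -11.285052843777517 z [-0.0038  0.0024 -1.    ] F [0.6436 0.1874 1.8076] M [0.0664 0.0511 0.0128] 0.01097776592693946 q [-0.7995  0.6724  0.1122  2.2649 -0.3442  0.2212 -0.5719] 14.7833
top g 35 [175.37142857 249.91428571]
sc g 30 [374.96666667 216.13333333] [372. 211.] [377. 222.]
sc g 114 [397.18421053 222.49122807] [389. 216.] [406. 228.]
```

Call:
move_arm:
  targets:
    - [[0, 0, 0, 0, 0, 0, 60], [0, 0, 0, 0, 0, 0, 60], [0, 0, 0, 0, 0, 0, 60], [0, 0, 0, 0, 0, 0, 60], [0, 0, -0.01, 0, 0, 0, 60], [0, 0, -0.03, 0, 0, 0, 60], [0, 0, -0.04, 0, 0, 0, 60], [0, 0, -0.04, 0, 0, 0, 100]]

```text
time_s: 15.55
tool_pos: [0.4072, 0.2839, 0.2271]
tool_rot: [0.773, 0.634, -0.002, -0.002]
contact_force: [0.2, 0.6, 0.2]
gripper_width: 0.0618
finger_force: 0.0
```

```bash
python3 st.py
python3 - <<'E'
from m import *
from p import plan,down
for a,c,p in comps(f,(50,90,40),(75,255,255),(130,220,215,275),15): print("top g",a,c)
for a,c,p in comps(g,(50,90,40),(75,255,255),(340,190,430,250),10):
    r=cv2.minAreaRect(p); print("sc g",a,c,r)
S=plan((.5395,-.053,.30),down(-11.3+0),11,100)
E
```

```text
[0.4072 0.2839 0.2271] ytool -11.320983200643125 z [-0.006   0.0006 -1.    ] F [0.2008 0.5696 0.1848] M [ 0.0786 -0.0361  0.0281] 0.06176400203446783 q [-0.9229  0.4595  0.2805  2.1994 -0.2596  0.5172 -0.6403] 15.55
top g 138 [168.442 248.5  ]
sc g 221 [386.095  215.8733] ((386.0485534667969, 219.015625), (34.1710205078125, 12.988388061523438), 17.818889617919922)
[[[-0.0278, 0.0176, -0.0065, 0.0, -0.001, -0.0, 100],
[-0.0278, 0.0176, -0.0064, 0.0, -0.001, -0.0, 100],
[-0.0278, 0.0177, -0.0064, 0.0, -0.001, -0.0, 100],
[-0.0278, 0.0176, -0.0064, 0.0, -0.001, -0.0, 100],
[-0.0278, 0.0177, -0.0064, 0.0, -0.001, -0.0, 100],
[-0.0278, 0.0176, -0.0063, 0.0, -0.001, -0.0, 100],
[-0.0278, 0.0177, -0.0063, 0.0, -0.001, -0.0, 100],
[-0.0278, 0.0176, -0.0063, 0.0, -0.001, -0.0, 100],
[-0.0278, 0.0177, -0.0062, 0.0, -0.001, -0.0, 100],
[-0.0279, 0.0176, -0.0062, 0.0, -0.001, -0.0, 100],
[-0.0279, 0.0177, -0.0062, 0.0, -0.001, -0.0, 100]]]
end [ 0.5395 -0.053   0.3   ] angerr 0.17129394103786325
```

Run:
```python
from m import *
import p as P
def ends(fr,roi):
    L=comps(fr,(50,90,40),(75,255,255),roi,10); q=np.vstack([x[2] for x in L]); c=q.mean(0); v=np.linalg.svd(q-c)[2][0]; v*=np.sign(v[0]); t=(q-c)@v
    return c, np.degrees(np.arctan2(v[1],v[0])), t.min(),t.max(),len(q)
def pan(fr,roi):
    for a,c,p in comps(fr,(0,0,130),(180,80,255),roi,60): print("pan",a,c,cv2.boxPoints(cv2.minAreaRect(p)).round(1).tolist())
for nm,roi,fr,rp in(("top",(130,215,215,275),f,(178,230,212,272)),("scene",(340,185,430,250),g,(345,205,380,240))):
    old=dict(fr); old["pixels"]=cv2.imread(f"pics/{nm}0.png")
    print(nm,"old",ends(old,roi)); pan(old,rp); print(nm,"new",ends(fr,roi)); pan(fr,rp)
```

```text
top old (array([163.6585, 246.4756], dtype=float32), np.float32(10.36321), np.float32(-17.191898), np.float32(16.70888), 164)
pan 284 [194.6056 253.2746] [[183.60000610351562, 258.70001220703125], [186.39999389648438, 243.60000610351562], [205.3000030517578, 247.1999969482422], [202.5, 262.29998779296875]]
top new (array([167.0473, 248.2432], dtype=float32), np.float32(10.568109), np.float32(-16.003117), np.float32(15.38807), 148)
pan 227 [197.1586 254.8018] [[185.6999969482422, 260.29998779296875], [189.10000610351562, 245.10000610351562], [207.39999389648438, 249.1999969482422], [204.0, 264.29998779296875]]
scene old (array([388.4519, 217.0817], dtype=float32), np.float32(14.750658), np.float32(-15.778743), np.float32(17.967379), 208)
pan 916 [359.2151 221.7631] [[345.0, 205.0], [379.0, 205.0], [379.0, 239.0], [345.0, 239.0]]
scene new (array([386.1273, 215.8364], dtype=float32), np.float32(14.729031), np.float32(-16.114046), np.float32(18.089775), 220)
pan 171 [358.1228 220.1287] [[347.8999938964844, 224.0], [348.6000061035156, 213.60000610351562], [368.6000061035156, 214.89999389648438], [367.8999938964844, 225.3000030517578]]
pan 175 [360.     236.2229] [[345.0, 239.0], [345.0, 231.0], [375.0, 231.0], [375.0, 239.0]]
```

Call:
move_arm:
  targets:
    - [[-0.0278, 0.0176, -0.005, 0, -0.001, 0, 100], [-0.0278, 0.0176, -0.005, 0, -0.001, 0, 100], [-0.0278, 0.0176, -0.005, 0, -0.001, 0, 100], [-0.0278, 0.0176, -0.005, 0, -0.001, 0, 100], [-0.0278, 0.0176, -0.005, 0, -0.001, 0, 100], [-0.0278, 0.0176, -0.005, 0, -0.001, 0, 100], [-0.0278, 0.0176, -0.005, 0, 0, 0, 100], [-0.0278, 0.0176, -0.005, 0, 0, 0, 100]]

```text
time_s: 16.42
tool_pos: [0.5021, 0.0374, 0.2646]
tool_rot: [0.773, 0.634, -0.004, -0.001]
contact_force: [1.0, -0.4, 0.5]
gripper_width: 0.0857
finger_force: 0.0
```

Call:
move_arm:
  targets:
    - [[-0.0278, 0.0176, -0.005, 0, 0, 0, 100], [-0.0278, 0.0176, -0.004, 0, 0, 0, 100], [-0.0278, 0.0176, -0.004, 0, 0, 0, 100], [0, 0, 0, 0, 0, 0, 100], [0, 0, 0, 0, 0, 0, 100], [0, 0, 0, 0, 0, 0, 100]]

```text
time_s: 16.92
tool_pos: [0.5372, -0.0527, 0.2775]
tool_rot: [0.773, 0.634, -0.004, -0.001]
contact_force: [-0.2, 0.6, 0.8]
gripper_width: 0.0855
finger_force: 0.0
```

```bash
python3 st.py
python3 - <<'E'
from m import *
from p import plan,down
# ring: dark pixels in both views
for nm,fr,roi in(("top",f,(375,170,420,212)),("sc",g,(134,180,176,212))):
    for a,c,p in comps(fr,(0,0,0),(180,255,60),roi,60):
        h=cv2.convexHull(p); print(nm,a,c,cv2.fitEllipse(h))
S=plan((.5395,-.053,.162),down(-11.3),5,100)
E
```

```text
[ 0.5372 -0.0527  0.2775] ytool -11.309470018808074 z [-0.0077 -0.0033 -1.    ] F [-0.2434  0.5857  0.7799] M [-0.0315  0.0056 -0.0091] 0.08554010915062711 q [-0.2219  0.4273  0.2958  2.0603 -0.1858  0.6867 -0.0034] 16.9167
top 858 [394.3182 193.4301] ((394.44232177734375, 193.3072509765625), (33.81754684448242, 38.46455001831055), 54.38729476928711)
sc 303 [153.9934 198.2541] ((154.02479553222656, 196.06829833984375), (23.088584899902344, 30.815902709960938), 77.26716613769531)
[[[-0.0001, 0.0006, 0.0232, -0.001, 0.001, 0.0, 100],
[-0.0001, 0.0006, 0.0232, -0.001, 0.001, 0.0, 100],
[-0.0001, 0.0006, 0.0231, -0.001, 0.001, 0.0, 100],
[-0.0001, 0.0005, 0.0232, -0.001, 0.001, 0.0, 100],
[-0.0001, 0.0005, 0.0231, -0.001, 0.001, 0.0, 100]]]
end [ 0.5395 -0.053   0.162 ] angerr 0.13756313417597582
```

Call:
move_arm:
  targets:
    - [[0, 0.0006, 0.023, -0.001, 0.001, 0, 100], [0, 0.0006, 0.023, -0.001, 0.001, 0, 100], [0, 0.0006, 0.023, -0.001, 0.001, 0, 100], [0, 0.0006, 0.023, -0.001, 0.001, 0, 100], [0, 0.0006, 0.023, -0.001, 0.001, 0, 100], [0, 0, 0, 0, 0, 0, 100], [0, 0, 0, 0, 0, 0, 100]]

```text
time_s: 17.6
tool_pos: [0.5399, -0.0529, 0.1629]
tool_rot: [0.773, 0.635, -0.001, -0.001]
contact_force: [-0.1, -0.2, 0.1]
gripper_width: 0.0853
finger_force: 0.0
```

```bash
python3 st.py
```

```text
[ 0.5399 -0.0529  0.1629] ytool -11.20634536584075 z [-0.0024  0.0005 -1.    ] F [-0.1121 -0.183   0.0638] M [ 0.005  -0.0229 -0.0279] 0.08529029749946458 q [-0.1424  0.6007  0.1976  2.1409 -0.2733  0.4256  0.0759] 17.6
```

Close on the neck, then lift a little.

Call:
move_arm:
  targets:
    - [[0, 0, 0, 0, 0, 0, 0], [0, 0, 0, 0, 0, 0, 0], [0, 0, 0, 0, 0, 0, 0], [0, 0, 0, 0, 0, 0, 0], [0, 0, 0, 0, 0, 0, 0], [0, 0, 0, 0, 0, 0, 0]]

```text
time_s: 18.1
tool_pos: [0.541, -0.0537, 0.1652]
tool_rot: [0.773, 0.634, 0.001, 0.001]
contact_force: [-1.7, 0.6, 7.0]
gripper_width: 0.0493
finger_force: 60.6
```

```bash
python3 st.py
```

```text
[ 0.541  -0.0537  0.1652] ytool -11.273243745164356 z [ 0.0028  0.0006 -1.    ] F [-1.7064  0.6316  6.9844] M [ 0.1065  0.2897 -0.0144] 0.04930897432571028 q [-0.1416  0.5968  0.1984  2.1398 -0.2736  0.4254  0.0764] 18.1
```

Call:
move_arm:
  targets:
    - [[0, 0, -0.01, 0, 0, 0, 0], [0, 0, -0.025, 0, 0, 0, 0], [0, 0, -0.03, 0, 0, 0, 0], [0, 0, -0.03, 0, 0, 0, 0], [0, 0, -0.03, 0, 0, 0, 0], [0, 0, -0.02, 0, 0, 0, 0], [0, 0, 0, 0, 0, 0, 0], [0, 0, 0, 0, 0, 0, 0]]

```text
time_s: 18.77
tool_pos: [0.5406, -0.0539, 0.3103]
tool_rot: [0.773, 0.634, 0.002, 0.001]
contact_force: [0.9, -0.1, -3.0]
gripper_width: 0.0492
finger_force: 63.0
```

```bash
python3 st.py
python3 - <<'E'
from m import *
from p import plan,down
for th in (30,40,50):
  for nm,fr,roi in(("top",f,(378,172,416,210)),("sc",g,(134,180,176,212))):
    for a,c,p in comps(fr,(0,0,0),(180,255,th),roi,60):
        h=cv2.convexHull(p); e=cv2.fitEllipse(h); print(th,nm,a,e,onz(fr,*e[0],.113))
E
```

```text
[ 0.5406 -0.0539  0.3103] ytool -11.27733473010807 z [ 0.0038  0.0007 -1.    ] F [ 0.8806 -0.113  -2.9857] M [ 0.0269  0.0527 -0.0056] 0.049154332547015574 q [-0.2371  0.3848  0.3174  2.0262 -0.1737  0.7519 -0.0114] 18.7667
30 top 494 ((396.2660217285156, 191.41574096679688), (31.24028205871582, 32.74476623535156), 116.04120635986328) [ 0.5234 -0.2598  0.113 ]
40 top 560 ((396.2065124511719, 191.56410217285156), (31.565441131591797, 33.067569732666016), 110.3711929321289) [ 0.5231 -0.2596  0.113 ]
40 sc 67 ((154.23367309570312, 202.04234313964844), (8.034823417663574, 22.737794876098633), 84.46854400634766) [ 0.5477 -0.2508  0.113 ]
50 top 667 ((395.7153625488281, 191.48382568359375), (31.66178321838379, 34.819766998291016), 106.93372344970703) [ 0.5233 -0.2585  0.113 ]
50 sc 244 ((153.89158630371094, 196.0379638671875), (21.852418899536133, 30.28644561767578), 77.35302734375) [ 0.5296 -0.2588  0.113 ]
```

Run:
```python
from p import *
plan((.527,-.26,.31),down(-11.3),8,0)
```

```text
[[[-0.0256, 0.0035, -0.0002, -0.0, -0.0, 0.0, 0],
[-0.0256, 0.0035, -0.0002, -0.0, -0.0, 0.0, 0],
[-0.0256, 0.0035, -0.0002, -0.0, -0.0, 0.0, 0],
[-0.0256, 0.0035, -0.0003, -0.0, -0.0, 0.0, 0],
[-0.0256, 0.0034, -0.0002, -0.0, -0.0, 0.0, 0],
[-0.0256, 0.0035, -0.0003, -0.0, -0.0, 0.0, 0],
[-0.0256, 0.0034, -0.0002, -0.0, -0.0, 0.0, 0],
[-0.0256, 0.0035, -0.0003, -0.0, -0.0, 0.0, 0]]]
end [ 0.527 -0.26   0.31 ] angerr 0.039777047768482725
```

Call:
move_arm:
  targets:
    - [[-0.0256, 0.0035, 0, 0, 0, 0, 0], [-0.0256, 0.0035, 0, 0, 0, 0, 0], [-0.0256, 0.0035, 0, 0, 0, 0, 0], [-0.0256, 0.0035, 0, 0, 0, 0, 0], [-0.0256, 0.0035, 0, 0, 0, 0, 0], [-0.0256, 0.0035, 0, 0, 0, 0, 0], [-0.0256, 0.0035, 0, 0, 0, 0, 0], [-0.0256, 0.0035, 0, 0, 0, 0, 0]]

```text
time_s: 19.53
tool_pos: [0.527, -0.2612, 0.3068]
tool_rot: [0.773, 0.634, -0.001, -0.001]
contact_force: [0.2, 0.7, -2.6]
gripper_width: 0.0498
finger_force: 62.9
```

Call:
move_arm:
  targets:
    - [[0, 0, 0, 0, 0, 0, 0], [0, 0, 0, 0, 0, 0, 0], [0, 0, 0, 0, 0, 0, 0]]

```text
time_s: 19.78
tool_pos: [0.5274, -0.2597, 0.3072]
tool_rot: [0.773, 0.634, -0.0, -0.001]
contact_force: [1.1, -0.5, -3.1]
gripper_width: 0.0492
finger_force: 62.8
```

```bash
python3 st.py
python3 - <<'E'
from m import *
# flask belly silhouette (amber) and ring pixels in both views
for nm,fr,roi in(("top",f,(340,140,450,260)),("sc",g,(100,100,220,260))):
    for a,c,p in comps(fr,(3,120,30),(18,255,255),roi,60): print(nm,"amber",a,c.round(1),p.min(0),p.max(0),cv2.minEnclosingCircle(p))
    for a,c,p in comps(fr,(0,0,0),(180,255,45),(134,175,180,215) if nm=="sc" else (370,165,425,215),40): print(nm,"dark",a,c.round(1),p.min(0),p.max(0))
    s=get_state(); x=np.array(s["tool_pos"]); print("belly px",proj(fr,x+[0,0,-.1652+.043]),"ring px",proj(fr,[.527,-.26,.113]))
E
```

```text
[ 0.5274 -0.2597  0.3072] ytool -11.306972965818199 z [-0.0017  0.0014 -1.    ] F [ 1.0647 -0.4727 -3.1463] M [ 0.0313 -0.0272 -0.0241] 0.049206133800547655 q [ 0.1353  0.4454  0.3227  1.9309 -0.193   0.7972  0.3671] 19.7833
top amber 876 [398.5 181. ] [384. 160.] [413. 202.] ((405.0, 181.0), 21.58713150024414)
top dark 379 [414.5 179.2] [402. 165.] [424. 197.]
top dark 360 [391.1 201.2] [380. 180.] [407. 214.]
belly px (np.float64(403.7350982626547), np.float64(182.02575043304427)) ring px (np.float64(396.253296433191), np.float64(189.90760102973036))
sc amber 1313 [149.1 167.2] [130. 135.] [167. 190.] ((148.0, 162.79090881347656), 27.862882614135742)
sc dark 250 [154.9 200.1] [139. 187.] [169. 207.]
belly px (np.float64(149.26787905059692), np.float64(173.314351308471)) ring px (np.float64(153.81975577468933), np.float64(195.1796026538455))
```

Call:
move_arm:
  targets:
    - [[0, 0, 0.012, 0, 0, 0, 0], [0, 0, 0.012, 0, 0, 0, 0], [0, 0, 0.006, 0, 0, 0, 0], [0, 0, 0.004, 0, 0, 0, 0], [0, 0, 0.003, 0, 0, 0, 0], [0, 0, 0, 0, 0, 0, 0]]

```text
time_s: 20.38
tool_pos: [0.528, -0.2598, 0.2713]
tool_rot: [0.773, 0.634, 0.0, -0.0]
contact_force: [-0.1, -0.4, -2.6]
gripper_width: 0.0498
finger_force: 62.9
```

```bash
python3 st.py
```

```text
[ 0.528  -0.2598  0.2713] ytool -11.259734969752738 z [ 0.0002  0.0005 -1.    ] F [-0.1046 -0.3772 -2.6284] M [-0.0418  0.0003  0.0207] 0.04977815590417973 q [ 0.1511  0.4892  0.3037  1.9649 -0.216   0.7183  0.3882] 20.3833
```

Call:
move_arm:
  targets:
    - [[0, 0, 0.002, 0, 0, 0, 0], [0, 0, 0.002, 0, 0, 0, 0], [0, 0, 0, 0, 0, 0, 0], [0, 0, 0, 0, 0, 0, 0]]

```text
time_s: 20.72
tool_pos: [0.5279, -0.2603, 0.2678]
tool_rot: [0.773, 0.634, 0.0, 0.0]
contact_force: [-0.0, -0.4, -2.2]
gripper_width: 0.0492
finger_force: 62.9
```

```bash
python3 st.py
```

```text
[ 0.5279 -0.2603  0.2678] ytool -11.292822195174978 z [ 0.0009  0.0002 -1.    ] F [-0.0291 -0.3811 -2.1976] M [ 0.0054 -0.0057 -0.0596] 0.049238752612584404 q [ 0.1535  0.4936  0.3016  1.9681 -0.2185  0.7101  0.3905] 20.7167
```

Call:
move_arm:
  targets:
    - [[0, 0, 0.0015, 0, 0, 0, 0], [0, 0, 0.0015, 0, 0, 0, 0], [0, 0, 0, 0, 0, 0, 0], [0, 0, 0, 0, 0, 0, 0]]

```text
time_s: 21.05
tool_pos: [0.5279, -0.2604, 0.2647]
tool_rot: [0.773, 0.634, 0.0, 0.0]
contact_force: [-0.4, -0.4, -0.5]
gripper_width: 0.0492
finger_force: 62.9
```

```bash
python3 st.py
```

```text
[ 0.5279 -0.2604  0.2647] ytool -11.296253054216807 z [ 0.0008  0.0001 -1.    ] F [-0.359  -0.3712 -0.4773] M [-0.0185  0.0351 -0.0121] 0.049174075769284877 q [ 0.1551  0.4976  0.2998  1.9707 -0.2203  0.7036  0.3922] 21.05
```

Call:
move_arm:
  targets:
    - [[0, 0, 0.002, 0, 0, 0, 0], [0, 0, 0.002, 0, 0, 0, 0], [0, 0, 0.001, 0, 0, 0, 0], [0, 0, 0, 0, 0, 0, 0], [0, 0, 0, 0, 0, 0, 0]]

```text
time_s: 21.47
tool_pos: [0.528, -0.2604, 0.2598]
tool_rot: [0.773, 0.634, 0.0, 0.0]
contact_force: [-1.9, 0.3, 2.5]
gripper_width: 0.0496
finger_force: 63.3
```

```bash
python3 st.py
```

```text
[ 0.528  -0.2604  0.2598] ytool -11.297874584156576 z [ 0.001   0.0001 -1.    ] F [-1.8922  0.3355  2.5226] M [-0.0488  0.2373  0.0602] 0.04956395647882563 q [ 0.1575  0.5039  0.2968  1.9748 -0.2236  0.6931  0.3951] 21.4667
```

Call:
move_arm:
  targets:
    - [[0, 0, 0.002, 0, 0, 0, 0], [0, 0, 0.002, 0, 0, 0, 0], [0, 0, 0.002, 0, 0, 0, 0], [0, 0, 0.002, 0, 0, 0, 0], [0, 0, 0, 0, 0, 0, 0], [0, 0, 0, 0, 0, 0, 0]]

```text
time_s: 21.97
tool_pos: [0.5278, -0.261, 0.2538]
tool_rot: [0.773, 0.634, 0.001, 0.001]
contact_force: [-7.2, 1.7, 26.2]
gripper_width: 0.0494
finger_force: 65.2
```

```bash
python3 st.py
```

```text
[ 0.5278 -0.261   0.2538] ytool -11.330614194989538 z [ 0.0026 -0.0002 -1.    ] F [-7.2052  1.7202 26.1599] M [0.5902 1.5707 0.1011] 0.04943151466539476 q [ 0.1618  0.5114  0.2928  1.9804 -0.2284  0.6786  0.3998] 21.9667
```

Call:
move_arm:
  targets:
    - [[0, -0.0015, 0, 0, 0, 0, 0], [0, -0.001, 0, 0, 0, 0, 0], [0, 0, 0, 0, 0, 0, 0], [0, 0, 0, 0, 0, 0, 0]]

```text
time_s: 22.3
tool_pos: [0.5261, -0.2605, 0.253]
tool_rot: [0.773, 0.634, 0.001, 0.002]
contact_force: [-3.1, -0.6, 14.3]
gripper_width: 0.0494
finger_force: 64.1
```

```bash
python3 st.py
python3 - <<'E'
from m import *
for a,c,p in comps(f,(50,90,40),(75,255,255),(130,220,215,275),15): print("green",a,c)
for nm,fr in(("top",f),("sc",g)):
    for a,c,p in comps(fr,(105,80,40),(130,255,255),(150,100,450,320),3): print(nm,a,c.round(1))
E
```

```text
[ 0.5261 -0.2605  0.253 ] ytool -11.315114521750509 z [ 0.0036 -0.0011 -1.    ] F [-3.1266 -0.6152 14.2648] M [-0.0591  0.3691 -0.0409] 0.04941555112319534 q [ 0.1621  0.5102  0.2922  1.9856 -0.2284  0.673   0.4006] 22.3
green 164 [165.79268293 248.0304878 ]
top 23 [225.7 178.5]
sc 23 [317.8 275.3]
```

Call:
move_arm:
  targets:
    - [[0, -0.001, 0.001, 0, 0, 0, 0], [0, 0, 0.001, 0, 0, 0, 0], [0, 0, 0, 0, 0, 0, 0], [0, 0, 0, 0, 0, 0, 0], [0, 0, 0, 0, 0, 0, 0]]

```text
time_s: 22.82
tool_pos: [0.5255, -0.2608, 0.2523]
tool_rot: [0.773, 0.634, 0.002, 0.002]
contact_force: [-4.4, 0.1, 26.9]
gripper_width: 0.049
finger_force: 65.2
```

```bash
python3 st.py
```

```text
[ 0.5255 -0.2608  0.2523] ytool -11.335073327772275 z [ 0.0054 -0.0017 -1.    ] F [-4.3974  0.0896 26.9136] M [ 0.1928  0.7703 -0.0122] 0.04897687519715529 q [ 0.1633  0.5101  0.2916  1.9882 -0.2295  0.6687  0.4021] 22.8167
```

```bash
python3 -c "from bench import hand_in; print(hand_in())"
```

```text
the job is handed in; nothing more can be done
None
```

I handed the job in at about 23 s of the 72 s allowed: three beads should be in the flask, with the scoop back flat on the bench and the flask gripped and pressed to the ring's stop at 27 N. I saw only one bead directly in the flask; I infer the other two because the scoop was empty, two beads are still in the tray, and none showed up elsewhere.

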